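Prop the feed bin's spring flap with a power brick and kit a relay

TASK

The flap of the blue feed bin springs shut by itself, so first prop it open with the power brick: lay the brick on its edge, lengthwise, down in the bin's shallow side tray, where it holds the flap up when you let go. Then take the black relay out of the bin and set it down upright in the empty compartment of the grey kit tray. Leave the flap propped for the next kits, the terminal block in the bin, and everything else where it is.

Things in the scene. Friction and masses are not known exactly. Their poses are not given: they have to be found in the camera images.
- feed_bin: Blue plastic feed bin fixed to the bench, 148 long (x) x 180 wide (y) x 70 high. Origin: centre of its underside; its x axis points from the front wall (robot side) to the rear, y to the left. Left part (y -41 to +86, x -70 to +70): deep compartment, floor 50 below the rim, holding the parts. Right part (y -86 to -45): shallow side tray, see side_tray. Walls 4 thick, the flap covers everything.
- side_tray (a point): Centre of the side tray's floor, 8 mm below the bin's rim, 17 behind (x) and 65.5 right (-y) of the bin's origin; axes as the bin's. The tray is 106 long (x) and 41 wide (y): the brick fits on its edge with 3 mm to spare at each end, 5 at each side. A rim-high stop ahead, the rear wall behind. The brick in it stands 36 above the rim: hold it by that part. It stops the flap near upright.
- flap_hinge (a point): Point on the flap's hinge axis behind the side tray, 1.5 mm above the rim, 49 mm behind the tray's centre; axes as the bin's (the hinge runs along y). At this side the flap's sheet begins only 17 mm from the axis.
- flap_lip (a point): Point on the free front edge of the flap, in line with the side tray; moves with the flap, 158 mm from the hinge. Shut, the lip is level, its underside 70 mm above the bench, and stands out 18 mm over the bin's front wall, so the end of a brick held level and lengthwise can be put under it from the front, lift it and push it back.
- flap (a joint): Opening angle of the flap in rad: 0 shut (level), 1.57 upright, 2.3 its end stop. A light metal sheet 2 mm thick, 70 g, hinged at the bin's rear rim; a light spring (0.02 N m at shut to 0.05 N m upright) and its weight shut it from any angle; about 0.5 N at the lip lifts it. It may be pushed past upright without harm.
- power_brick: Black power brick, 99 x 44 x 30 mm, 240 g, loose on the bench to the right of the bin. It stands on a long narrow side, 44 high and 30 wide, rounded corners. Origin in the middle of one of its broad upright faces: use brick_center for its place. Its own y axis runs along the 99 mm length, own x is vertical.
- brick_center (a point): Centre of the power brick (22 mm above what it stands on). Its own y axis runs along the brick's 99 mm length; the 30 mm width is along its own z, level.
- relay: Black cube relay, 22 (x) x 28 (y) x 24 high, 30 g, loose and upright on the floor of the bin's deep compartment, near the middle of its length, hidden while the flap is shut. Origin: centre of its underside. Beside it lies a terminal block; the two may be either way round.
- terminal_block: Green terminal block, 14 (x) x 52 (y) x 17 high, with a row of screws; loose in the deep compartment beside the relay. It stays in the bin. Origin: centre of its underside.
- kit_tray: Grey kit tray fixed to the bench left of the open chassis, 112 (x) x 182 (y) over its flange, walls 14 high, a thin wall at y = 0 makes two compartments, each 94 (x) x 80 (y). A small heat sink lies in the left one (+y half); the right one (-y half) is empty. Origin: centre of its underside. The chassis and, behind it, tall stacked bins are in the way: pass in front of or above them.
- empty_pocket (a point): Centre of the floor of the kit tray's empty compartment, 4 mm above the bench; axes as the tray's. Clear floor +-47 mm in x and +-41 mm in y.
- heatsink_b: Finned heat sink, 30 x 30 x 12 mm, lying in the other compartment of the kit tray; to be left alone. Origin: centre of its underside.
- glue_bottle: Small white glue bottle with a nozzle, 31 wide, 82 high, standing to the right of the bin; to be left alone. Origin: centre of its underside.
- solder_spool: Spool of solder, 64 wide, 39 high, standing left of the bin, behind the chassis; to be left alone. Origin: centre of its underside.
There are look-alikes about, which are no part of the job. Several things look just like the power_brick: the one meant starts farthest to the robot's right.

How it is judged:
By the outcome, as a careful person would: the job done as asked, in the order asked, and still so for the second after the job is handed in, with the robot touching nothing.
It also fails if it takes over 64 s, if anything falls off the work surface, if the arm or the gripper's body presses on something with over 40 N, if the wrist force passes 120 N, or if a joint passes its speed limit or range.

ROBOT

A 6-joint arm with a two-finger parallel gripper is mounted at the origin on a cart in front of the work surface, level with it; the furniture and walls round the work are solid. World frame = base frame: x ahead of the robot, y to its left, z up, the work surface at z = 0. Lengths are in m, angles in rad, forces in N, time in s.
With the tool pointing down it reaches from about 0.275 to 0.775 m from the base axis. Payload 14.6 kg.
Tool frame: the origin (TCP) lies midway between the tips of the shut fingers; the grasp point (between the pads) lies 19 mm behind it; z points along the fingers, y is the direction in which the jaws open and shut (so a half turn about z gives the same grasp; the last joint's range is limited). The gripper opens to 85 mm and grips with 20 to 120 N. Pads are 22 mm wide; open, the fingers measure 114 mm over their backs; the gripper's body (76 mm by 85 mm) begins 54 mm behind the grasp point. The pads swing forward as they close: fully open they stand 13 mm farther back than shut.
Start: joints at [1.124, 0.263, -0.048, 1.259, 0, 1.415], TCP at [0.151, 0.503, 0.2] pointing down, gripper open.
Joint ranges: [-2.65, 2.65], [-0.89, 1.7], [-1.18, 1.37], [-2.13, 2.11], [-1.35, 1.29], [-3.14, 3.14]. Speed limits (rad/s): [1.89, 1.89, 2.57, 2.79, 3.14, 3.14].

INTERFACE

Orientations are given as a unit quaternion [x, y, z, w].
In Python, from cell import bot, vision gives the robot as it stands. The module is installed in compiled form; this text tells all that it offers.
- The arm moves only by the tool send_rows, never from a script. Its argument "series" is a list of rows, each an object with "offset": the shift along the tool's x, y, z in mm, a list of three; "delta_rot": the turn, a rotation vector about the tool's x, y, z in rad, a list of three; "jaw": the opening, from 0 (shut) to 1 (fully open). A call has 1 to 12 rows; each row is the pose to reach, as a shift and turn from the pose measured when the call began, along the tool's axes at that moment; what a row does not reach only later rows make up. A row lasts 1/12 s, in which the tool goes at most 41.7 mm and 7.16 degrees, less where a joint would pass 70% of its speed; a pose out of reach is approached as far as the arm can. A call with a gripper value outside its range is refused whole. The fingers move at their own pace and stop on an object; "squeeze" is the grip in N (left out, the last holds). Time passes only in rows, so rows that repeat a pose let the fingers close. It gives the time, the measured TCP pose, the force and the opening at its end, in the units of the state.
- bot.state(): the state, without advancing time (a new reading comes with each control period).
- vision.snapshot(name): name is "scene" or "top" or "wrist"; returns a dict with "pixels" (400x640x3 uint8, red, green, blue), "z_map" (400x640 float32, m along the optical axis (not along the pixel's ray), 0 where there is no reading), "vertical_fov" (degrees; the focal length in pixels is half the picture's height over the tangent of half this angle, whatever the lens; pixels are square), "cx", "cy" (the principal point, pixels), "world_from_camera" (4x4, takes a point from camera to world coordinates); the wrist camera has in their place "mount" (4x4, takes a point from camera to tool coordinates, whose origin is the TCP and whose axes are the flange's). Camera axes: x right, y down, z forward; pixel columns grow to the right and rows downward; lengths in m; the calibration is good to about 2 mm. A picture is of the moment at which its call begins: read the wrist's pose just before it.
- bot.job_done(): hands the job in, once; it reports no verdict.
The state is a dict: "time": time; "joints": joint angles; "dq": joint speeds; "effort": joint torques, N m; "ee_pos": TCP position; "eef_rot": TCP orientation; "ft_force": force on the tool from outside, world axes, zero at the start; "ft_torque": the same for the moment, N m; "opening": opening from 0.0 (shut) to 1.0 (fully open).
Only numpy, scipy, OpenCV 4.12 (cv2) and the standard library are available. Lean on these libraries where they do the work, as an engineer would, in place of code of your own. Each camera call takes 0.05 s, during which the arm holds its last target.

## Working session

There is one attempt and no reset: what is moved stays moved. The work goes in short steps, Python scripts to look and compute and a tool call to move; the robot and the scene stay as the last step left them, time stands still between calls to the robot, and variables do not carry over. Pictures are saved under pics/ and viewed, and the job is handed in when it is done.

Besides the shell and the picture viewer there is one more tool, called after "Call:" by a JSON object that holds its "method" and its "body". send_rows: Moves the arm, as the interface text tells. Its arguments: {"type":"object","properties":{"series":{"type":"array","items":{"type":"object","properties":{"offset":{"type":"array","items":{"type":"number"}},"delta_rot":{"type":"array","items":{"type":"number"}},"jaw":{"type":"number"}}}},"squeeze":{"type":"number"}},"required":["series"]}

```bash
mkdir -p pics; cat > h.py <<'E'
import numpy as np, cv2
from cell import bot, vision
from scipy.spatial.transform import Rotation as R
def snap(n,fn=None):
    s=bot.state(); d=vision.snapshot(n)
    if n=='wrist':
        T=np.eye(4);T[:3,:3]=R.from_quat(s['eef_rot']).as_matrix();T[:3,3]=s['ee_pos']
        d['world_from_camera']=T@np.array(d['mount'])
    if fn: cv2.imwrite('pics/'+fn,d['pixels'][:,:,::-1])
    return d
def cloud(d):
    f=200/np.tan(np.radians(d['vertical_fov'])/2)
    z=d['z_map'];v,u=np.mgrid[0:400,0:640]
    P=np.stack([(u-d['cx'])*z/f,(v-d['cy'])*z/f,z],-1)
    T=np.array(d['world_from_camera'])
    W=P@T[:3,:3].T+T[:3,3]; W[z==0]=np.nan
    return W
def onplane(d,u,v,h):
    f=200/np.tan(np.radians(d['vertical_fov'])/2);T=np.array(d['world_from_camera'])
    r=T[:3,:3]@np.array([(u-d['cx'])/f,(v-d['cy'])/f,1]);o=T[:3,3]
    return o+r*(h-o[2])/r[2]
E
python3 - <<'E'
from h import *
for n in ['scene','top','wrist']:
    d=snap(n,n+'0.png');print(n,d['vertical_fov'],d['cx'],d['cy'],np.round(d['world_from_camera'],3).tolist())
s=bot.state()
for k in s: print(k,s[k])
E
```

```text
scene 56.3591570699451 325.48860088096393 202.37151779241282 [[0.715, -0.521, 0.467, 0.021], [-0.699, -0.53, 0.48, -0.55], [-0.003, -0.669, -0.743, 0.919], [0.0, 0.0, 0.0, 1.0]]
top 51.17165921305209 319.2453607944098 201.00098931171144 [[-0.029, -0.985, 0.169, 0.305], [-1.0, 0.03, 0.002, -0.031], [-0.007, -0.169, -0.986, 1.411], [0.0, 0.0, 0.0, 1.0]]
wrist 59.31455236547967 317.367583700136 202.32285992780902 [[0.286, 0.915, 0.283, 0.078], [0.958, -0.274, -0.085, 0.525], [-0.0, 0.296, -0.955, 0.374], [0.0, 0.0, 0.0, 1.0]]
time 0.15
joints [ 1.12370050e+00  2.63462019e-01 -4.87650567e-02  1.25938518e+00
  6.52905633e-07  1.41548119e+00]
dq [-0.00042386 -0.00165624  0.00223852 -0.0019772   0.00095964 -0.00021076]
effort [ 1.81209532e-03 -6.37821865e+01  3.84647119e+01  1.05582416e-02
 -1.53869860e-04  2.34906230e-05]
ee_pos [0.15093882 0.50260993 0.19981976]
eef_rot [ 1.45373362e-01  9.89376783e-01 -3.89501380e-04 -1.21343397e-04]
ft_force [-0.38739223 -0.02399864  0.05958   ]
ft_torque [ 0.0256488   0.00267404 -0.02008915]
opening 1.0019678745780838
```

View pics/scene0.png

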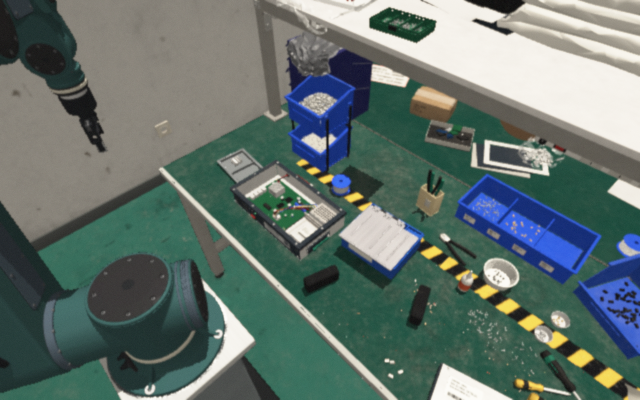

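View pics/top0.png

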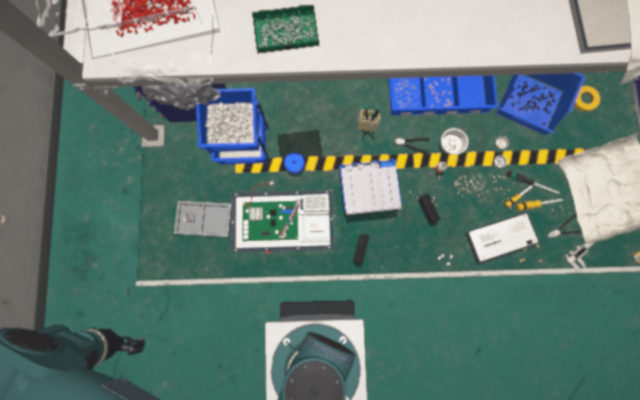

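View pics/wrist0.png

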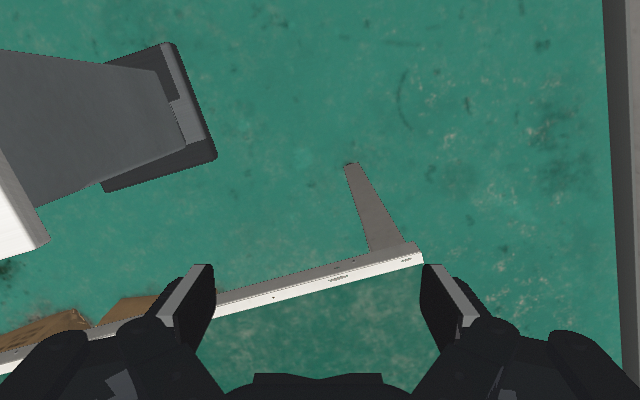

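The top view shows the bin with its silver flap at (370,187), the right-hand brick at (429,208), a decoy brick at (361,249), the kit tray at (202,218) and the chassis at (283,221). Next I'll measure these.

```bash
python3 - <<'E'
from h import *
d=snap('top');W=cloud(d);s=snap('scene');WS=cloud(s)
def info(W,u,v): print((u,v),np.round(W[v,u],3))
for p in [(429,208),(361,249),(370,187),(345,170),(396,165),(402,212),(344,217),(180,205),(225,205),(200,230),(283,221),(441,168),(294,163),(232,125)]: info(W,*p)
# combined points by heights
A=np.concatenate([W.reshape(-1,3),WS.reshape(-1,3)]);
def rect(W,d,mask,name):
    P=W[mask];P=P[~np.isnan(P[:,0])]
    r=cv2.minAreaRect((P[:,:2]*1000).astype(np.float32));print(name,len(P),np.round(P.mean(0),4),'z',np.round(np.percentile(P[:,2],[5,50,95]),4),r)
for nm,D,w in (('top',d,W),('scene',s,WS)):
    x,y,z=w[...,0],w[...,1],w[...,2]
    g=D['pixels'].astype(int)
    m=(z>.035)&(z<.055)&(x>.3)&(x<.75)&(y<-.2)&(y>-.55)
    dark=g.max(-1)<70
    n,l,st,c=cv2.connectedComponentsWithStats((m&dark).astype(np.uint8))
    for i in range(1,n):
        if st[i,4]>30: rect(w,D,l==i,nm+' dark')
    m=(z>.062)&(z<.085)&(x>.3)&(x<.8)&(y<.1)&(y>-.3)
    n,l,st,c=cv2.connectedComponentsWithStats(m.astype(np.uint8))
    for i in range(1,n):
        if st[i,4]>80: rect(w,D,l==i,nm+' flap')
    m=(z>.009)&(z<.03)&(x>.3)&(x<.75)&(y<.6)&(y>.28)
    n,l,st,c=cv2.connectedComponentsWithStats(m.astype(np.uint8))
    for i in range(1,n):
        if st[i,4]>80: rect(w,D,l==i,nm+' kit')
E
python3 - <<'E'
import cv2
a=cv2.imread('pics/top0.png');cv2.imwrite('pics/topc.png',cv2.resize(a[130:280,160:460],None,fx=2.6,fy=2.6,interpolation=2))
a=cv2.imread('pics/scene0.png');cv2.imwrite('pics/scc.png',cv2.resize(a[130:350,200:500],None,fx=2.6,fy=2.6,interpolation=2))
E
```

```text
(429, 208) [ 0.506 -0.391  0.043]
(361, 249) [ 0.378 -0.16   0.044]
(370, 187) [ 0.575 -0.195  0.079]
(345, 170) [ 0.635 -0.117  0.076]
(396, 165) [ 0.667 -0.3   -0.003]
(402, 212) [ 0.501 -0.309  0.003]
(344, 217) [ 0.491 -0.112 -0.005]
(180, 205) [0.547 0.447 0.005]
(225, 205) [0.541 0.291 0.015]
(200, 230) [0.459 0.376 0.007]
(283, 221) [0.481 0.095 0.012]
(441, 168) [ 0.638 -0.438  0.054]
(294, 163) [0.684 0.055 0.003]
(232, 125) [0.742 0.221 0.236]
top dark 253 [ 0.5048 -0.3939  0.0432] z [0.0376 0.0432 0.0486] ((505.4111633300781, -394.1921691894531), (96.5152359008789, 29.614307403564453), 21.16236114501953)
top flap 2737 [ 0.5761 -0.1965  0.0722] z [0.0666 0.0724 0.0773] ((578.1257934570312, -197.96768188476562), (166.53228759765625, 185.9754180908203), 4.399627208709717)
top flap 696 [ 0.4711 -0.0119  0.0711] z [0.0665 0.0712 0.0757] ((475.2259826660156, 12.991241455078125), (193.86256408691406, 170.68389892578125), 0.1575586050748825)
top kit 465 [0.495  0.3746 0.0141] z [0.0098 0.014  0.0189] ((496.75262451171875, 367.601318359375), (183.74310302734375, 112.0387954711914),
[... 151 characters left out ...]
.355640411376953), 22.26256561279297)
scene flap 813 [ 0.4642 -0.0193  0.0698] z [0.0645 0.0702 0.0731] ((475.9412841796875, 12.757369995117188), (173.90155029296875, 195.5642852783203), 89.99594116210938)
scene flap 92 [ 0.7959 -0.2089  0.0737] z [0.0631 0.0732 0.0841] ((795.1537475585938, -203.7268829345703), (62.510677337646484, 9.264378547668457), 89.4381103515625)
scene flap 2994 [ 0.5757 -0.2037  0.0719] z [0.0679 0.0721 0.0751] ((579.6973876953125, -198.1407470703125), (168.18124389648438, 186.6683807373047), 4.411419868469238)
scene kit 219 [0.4983 0.3971 0.0124] z [0.0096 0.0123 0.0154] ((499.322265625, 386.00933837890625), (149.16793823242188, 113.2397689819336), 85.02073669433594)
```

View pics/topc.png

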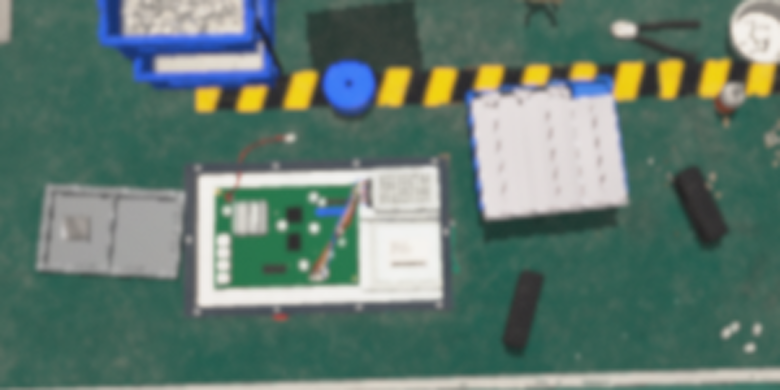

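View pics/scc.png

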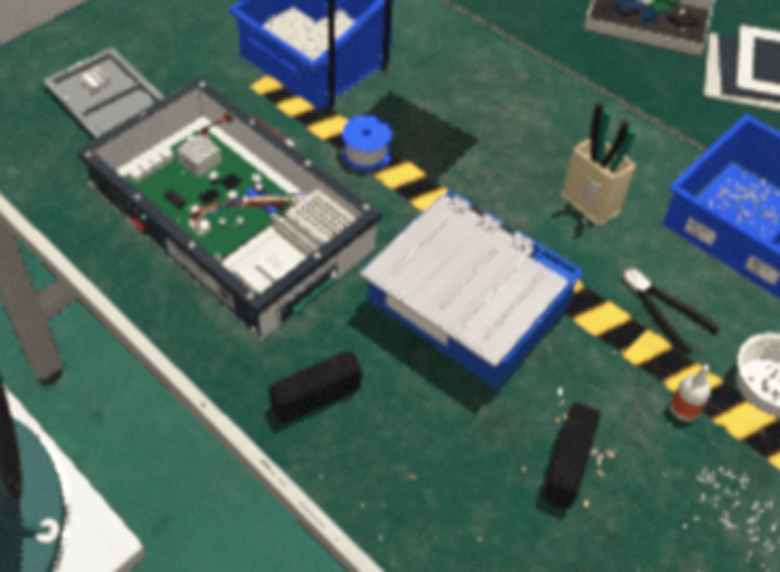

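The right-hand brick is at about (0.506,-0.395) with yaw 22°. The bin is at about (0.588,-0.197) with yaw 4.4°, and the kit tray at about (0.497,0.368) with yaw -5°. I'll move to a vantage point above the bin and brick for a close wrist view.

```bash
cat > go.py <<'E'
from h import *
def rel(pos,yaw_y=None,pitch=0):
    """print offset/rot in tool frame for target TCP pos and yaw of tool y (deg), tool down"""
    s=bot.state();Rc=R.from_quat(s['eef_rot']).as_matrix()
    off=Rc.T@(np.array(pos)-s['ee_pos'])*1000
    rv=np.zeros(3)
    if yaw_y is not None:
        y=np.radians(yaw_y);ty=np.array([np.cos(y),np.sin(y),0]);tz=np.array([0,0,-1.]);tx=np.cross(ty,tz)
        rv=R.from_matrix(Rc.T@np.c_[tx,ty,tz]).as_rotvec()
    print('off',np.round(off,1),'rot',np.round(rv,3),'t',round(s['time'],2),'pos',np.round(s['ee_pos'],4),'op',round(s['opening'],3),'F',np.round(s['ft_force'],1))
E
python3 -c "
from go import *
rel([.5,-.29,.25],94.4)
rel([.42,.1,.25],84)"
```

```text
off [-562.3 -658.8  -49.7] rot [-0.    -0.    -0.369] t 0.25 pos [0.151  0.5027 0.2   ] op 0.997 F [-0.1 -0.2 -0.2]
off [-373.5 -308.3  -49.9] rot [-0.001 -0.    -0.187] t 0.25 pos [0.151  0.5027 0.2   ] op 0.997 F [-0.1 -0.2 -0.2]
```

Call:
{"method": "send_rows", "body": {"series": [{"offset": [-30,-25,-4],"delta_rot": [0,0,-0.016],"jaw": 0.7},{"offset": [-62,-52,-8],"delta_rot": [0,0,-0.03],"jaw": 0.7},{"offset": [-94,-79,-12],"delta_rot": [0,0,-0.047],"jaw": 0.7},{"offset": [-125,-106,-17],"delta_rot": [0,0,-0.063],"jaw": 0.7},{"offset": [-156,-133,-21],"delta_rot": [0,0,-0.078],"jaw": 0.7},{"offset": [-187,-160,-25],"delta_rot": [0,0,-0.094],"jaw": 0.7},{"offset": [-218,-187,-29],"delta_rot": [0,0,-0.11],"jaw": 0.7},{"offset": [-249,-213,-33],"delta_rot": [0,0,-0.125],"jaw": 0.7},{"offset": [-280,-240,-37],"delta_rot": [0,0,-0.14],"jaw": 0.7},{"offset": [-311,-267,-41],"delta_rot": [0,0,-0.155],"jaw": 0.7},{"offset": [-342,-293,-45],"delta_rot": [0,0,-0.17],"jaw": 0.7},{"offset": [-373,-308,-50],"delta_rot": [0,0,-0.187],"jaw": 0.7}]}}

```text
time: 1.25
ee_pos: [0.4199, 0.0976, 0.2505]
eef_rot: [0.053, 0.999, -0.0, 0.0]
ft_force: [0.1, 1.4, 0.0]
opening: 0.702
```

```bash
python3 -c "
from go import *
rel([.5,-.29,.25],94.4)"
```

```text
off [-120.5 -377.     0.8] rot [-0.001  0.    -0.182] t 1.25 pos [0.4199 0.0976 0.2505] op 0.702 F [0.1 1.4 0. ]
```

Call:
{"method": "send_rows", "body": {"series": [{"offset": [-12,-37,0],"delta_rot": [0,0,-0.018],"jaw": 0.7},{"offset": [-24,-75,0],"delta_rot": [0,0,-0.036],"jaw": 0.7},{"offset": [-36,-113,0],"delta_rot": [0,0,-0.055],"jaw": 0.7},{"offset": [-48,-151,0],"delta_rot": [0,0,-0.073],"jaw": 0.7},{"offset": [-60,-188,0],"delta_rot": [0,0,-0.09],"jaw": 0.7},{"offset": [-72,-226,0],"delta_rot": [0,0,-0.11],"jaw": 0.7},{"offset": [-84,-264,0],"delta_rot": [0,0,-0.127],"jaw": 0.7},{"offset": [-96,-302,0],"delta_rot": [0,0,-0.146],"jaw": 0.7},{"offset": [-108,-340,0],"delta_rot": [0,0,-0.165],"jaw": 0.7},{"offset": [-120,-377,1],"delta_rot": [0,0,-0.182],"jaw": 0.7},{"offset": [-120,-377,1],"delta_rot": [0,0,-0.182],"jaw": 0.7}]}}

```text
time: 2.17
ee_pos: [0.5, -0.2956, 0.2479]
eef_rot: [-0.037, 0.999, -0.0, -0.001]
ft_force: [1.4, -0.4, -0.0]
opening: 0.704
```

```bash
python3 -c "
from go import *
d=snap('wrist','w1.png');W=cloud(d);rel([.5,-.29,.25],94.4)
np.save('w1.npy',W)
"
```

```text
off [-0.7  2.8 -1.7] rot [ 0.    -0.001 -0.003] t 2.22 pos [ 0.4995 -0.2929  0.2483] op 0.705 F [-0.6  0.7  1. ]
```

View pics/w1.png

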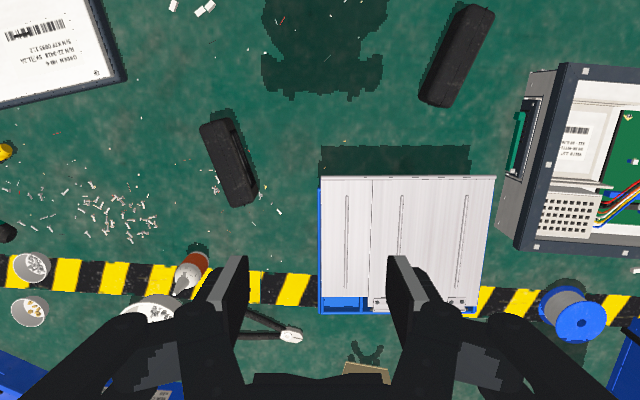

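The wrist view (bottom of the image is +x, left is -y) shows the target brick at (228,158). The flap spans (322–495, 177–313), with the hinge cut-out over the side tray at (345,303). I'll measure from a settled frame.

```bash
python3 - <<'E'
from go import *
d=snap('wrist','w2.png');W=cloud(d);g=d['pixels'].astype(int)
x,y,z=W[...,0],W[...,1],W[...,2]
def rect(m,n):
    P=W[m];r=cv2.minAreaRect((P[:,:2]*1000).astype(np.float32));print(n,len(P),'zmed',np.median(P[:,2]).round(4),r)
    return P
u,v=np.meshgrid(range(640),range(400))
m=(z>.038)&(z<.05)&(u>180)&(u<280)&(v>90)&(v<220); P=rect(m,'brick')
m2=(z>.066)&(z<.078)&(u>300)&(u<500)&(v>150)&(v<325)
n,l,st,c=cv2.connectedComponentsWithStats(m2.astype(np.uint8));k=1+np.argmax(st[1:,4]);
P=rect(l==k,'flap all')
# white flap via saturation
hsv=cv2.cvtColor(d['pixels'],cv2.COLOR_RGB2HSV)
w=(l==k)&(hsv[...,1]<60)
n,l2,st,c=cv2.connectedComponentsWithStats(w.astype(np.uint8));k2=1+np.argmax(st[1:,4])
cs,_=cv2.findContours((l2==k2).astype(np.uint8),0,2);c=max(cs,key=len)[:,0,:].astype(float)
# rays on plane z=.072
pts=np.array([onplane(d,a,b,.072)[:2] for a,b in c])*1000
# lip line, right (−y) edge, left (+y) edge in yaw frame
for it in range(2):
    th=np.radians(4.4 if it==0 else ang)
    ex=np.array([np.cos(th),np.sin(th)]);ey=np.array([-ex[1],ex[0]])
    a=pts@ex;b=pts@ey
    lo=a.min();sel=(a<lo+3)&(b>b.min()+10)&(b<b.max()-10)
    q=np.polyfit(b[sel],a[sel],1); print('lip',lo,np.median(a[sel]),'slope deg',-np.degrees(q[0]))
    lef=b.max();ri=b.min()
    s1=(b>lef-3)&(a<lo+110)&(a>lo+8);s2=(b<ri+3)&(a<lo+130)&(a>lo+8)
    q1=np.polyfit(a[s1],b[s1],1);q2=np.polyfit(a[s2],b[s2],1)
    print('left',np.median(b[s1]),np.degrees(q1[0]),'right',np.median(b[s2]),np.degrees(q2[0]),'a max',a.max())
    ang=np.degrees(th)+(-np.degrees(q[0])+np.degrees(q1[0])+np.degrees(q2[0]))/3;print('ang',ang)
# blue rear corner of bin: blue pixels near flap
bl=(hsv[...,0]>105)&(hsv[...,0]<125)&(hsv[...,1]>120)&(u>310)&(u<500)&(v>165)&(v<330)
cs,_=cv2.findContours(bl.astype(np.uint8),0,2)
pb=np.concatenate([k[:,0,:] for k in cs if cv2.contourArea(k)>15]).astype(float)
pp=np.array([onplane(d,*t,.070)[:2] for t in pb])*1000
a=pp@ex;b=pp@ey;print('blue a max',np.sort(a)[-8:].round(1),'b min',np.sort(b)[:8].round(1), 'bmax',np.sort(b)[-5:].round(1))
# brick axis along 22deg
cam=np.array(d['world_from_camera'])[:3,3];print(cam)
dk=(g.max(-1)<75)&(z>.02)&(z<.05)&(u>180)&(u<280)&(v>90)&(v<220)
P=W[dk];print('dk',cv2.minAreaRect((P[:,:2]*1000).astype(np.float32)))
rel([.5,-.29,.25],94.4)
E
```

```text
brick 2382 zmed 0.0444 ((505.6366271972656, -394.443359375), (98.30050659179688, 30.54623031616211), 21.631946563720703)
flap all 19947 zmed 0.0731 ((578.323486328125, -196.48292541503906), (167.12635803222656, 185.6520233154297), 4.67241907119751)
lip 478.6004569577027 479.1214456791922 slope deg 61.61883433659036
left -151.91182929936645 0.3808563770988946 right -328.6237267510614 -0.04268653444484642 a max 639.4125619545481
ang 25.052334726414806
lip 332.6337164829845 332.6337164829845 slope deg 19.97526523212101<stdin>:25: RankWarning: Polyfit may be poorly conditioned
Traceback (most recent call last):
TypeError: expected non-empty vector for x
```

```bash
python3 - <<'E'
from go import *
d=snap('wrist');W=cloud(d);hsv=cv2.cvtColor(d['pixels'],cv2.COLOR_RGB2HSV)
z=W[...,2];u,v=np.meshgrid(range(640),range(400))
wh=((hsv[...,1]<60)&(z>.062)&(z<.082)&(u>315)&(u<500)&(v>172)&(v<320)).astype(np.uint8)
bl=((hsv[...,0]>105)&(hsv[...,0]<125)&(hsv[...,1]>120)&(u>310)&(u<500)&(v>165)&(v<330)&(z>.064)&(z<.08)).astype(np.uint8)
wh=cv2.morphologyEx(wh,cv2.MORPH_OPEN,np.ones((5,5)))
def ray(m,h):
    vv,uu=np.nonzero(m);return np.array([onplane(d,a,b,h)[:2] for a,b in zip(uu,vv)])*1000
pw=ray(wh,.072);pb=ray(bl,.07)
# lip edge fit: topmost row per column
cols=range(330,488,4);L=[]
for c in cols:
    r=np.nonzero(wh[:,c])[0]
    if len(r): L.append(onplane(d,c,r.min()-.5,.072)[:2])
L=np.array(L)*1000;q=np.polyfit(L[:,1],L[:,0],1);res=L[:,0]-np.polyval(q,L[:,1]);k=abs(res)<3;q=np.polyfit(L[k,1],L[k,0],1);print('lip yaw',-np.degrees(np.arctan(q[0])),k.sum(),len(k))
for row in (200,220,240):
    r=np.nonzero(wh[row])[0];rb=np.nonzero(bl[row])[0]
    print(row,r.min(),r.max(),rb.min() if len(rb) else None,[np.round(onplane(d,c,row,.072)[:2],4) for c in(r.min()-.5,r.max()+.5)])
for yaw in (4.4,4.8):
    t=np.radians(yaw);ex=np.array([np.cos(t),np.sin(t)]);ey=np.array([-ex[1],ex[0]])
    pc=lambda x:np.percentile(x,[0,.3,99.7,100]).round(1)
    print(yaw,'white a',pc(pw@ex),'b',pc(pw@ey),'blue a',pc(pb@ex),'b',pc(pb@ey))
E
python3 -c "
import cv2
a=cv2.imread('pics/w2.png');cv2.imwrite('pics/w2c.png',cv2.resize(a[160:330,300:510],None,fx=3.5,fy=3.5,interpolation=2))"
```

```text
lip yaw 4.78589287543879 40 40
200 316 486 313 [array([ 0.5291, -0.2901]), array([ 0.5156, -0.112 ])]
220 317 483 313 [array([ 0.5512, -0.2874]), array([ 0.5378, -0.1103])]
240 317 480 313 [array([ 0.5741, -0.2857]), array([ 0.5607, -0.1086])]
4.4 white a [478.7 478.7 635.5 639.6] b [-329.3 -328.4 -151.6 -150.6] blue a [492.9 493.7 643.6 643.6] b [-332.8 -332.8 -149.3 -149.2]
4.8 white a [476.7 477.2 633.8 637.8] b [-332.9 -332.3 -155.5 -154.9] blue a [490.5 491.3 641.9 641.9] b [-336.9 -336.8 -153.2 -153.2]
```

View pics/w2c.png

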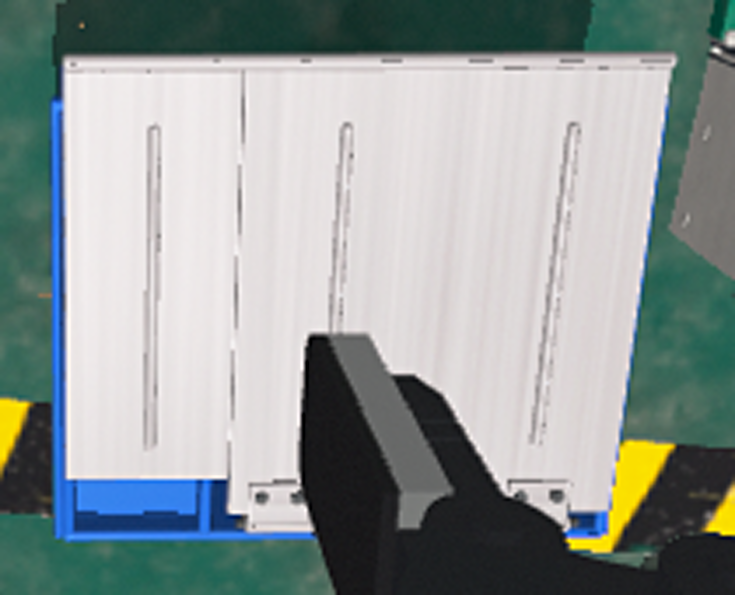

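```bash
python3 -c "
from go import *
rel([.487,-.402,.10],111.7);rel([.487,-.402,.014],111.7)"
```

```text
off [  20.7 -110.8  149.4] rot [ 0.    -0.001 -0.303] t 2.32 pos [ 0.4993 -0.2899  0.2494] op 0.701 F [0.2 0.  0.5]
off [  20.6 -110.8  235.4] rot [ 0.    -0.001 -0.303] t 2.32 pos [ 0.4993 -0.2899  0.2494] op 0.701 F [0.2 0.  0.5]
```

Call:
{"method": "send_rows", "body": {"series": [{"offset": [4,-22,28],"delta_rot": [0,0,-0.06],"jaw": 0.7},{"offset": [8,-44,58],"delta_rot": [0,0,-0.12],"jaw": 0.7},{"offset": [12,-66,88],"delta_rot": [0,0,-0.18],"jaw": 0.7},{"offset": [17,-90,118],"delta_rot": [0,0,-0.24],"jaw": 0.7},{"offset": [20.6,-110.8,145],"delta_rot": [0,0,-0.303],"jaw": 0.7},{"offset": [20.6,-110.8,165],"delta_rot": [0,0,-0.303],"jaw": 0.7},{"offset": [20.6,-110.8,175],"delta_rot": [0,0,-0.303],"jaw": 0.7},{"offset": [20.6,-110.8,175],"delta_rot": [0,0,-0.303],"jaw": 0.7}]}}

```text
time: 2.98
ee_pos: [0.4864, -0.3999, 0.0729]
eef_rot: [-0.188, 0.982, 0.001, -0.001]
ft_force: [0.3, 0.9, -1.1]
opening: 0.7
```

```bash
python3 - <<'E'
from go import *
d=snap('wrist','w3.png');W=cloud(d);z=W[...,2]
x,y=W[...,0],W[...,1]
m=(z>.03)&(z<.05)&(abs(x-.505)<.09)&(abs(y+.395)<.09)
m=cv2.morphologyEx(m.astype(np.uint8),cv2.MORPH_OPEN,np.ones((3,3)))>0
P=W[m];print(len(P),np.median(P[:,2]),cv2.minAreaRect((P[:,:2]*1000).astype(np.float32)))
rel([.487,-.402,.014],111.7)
E
```

```text
6639 0.04452084080263355 ((504.72802734375, -395.03533935546875), (97.72798919677734, 30.480920791625977), 21.933324813842773)
off [ 0.6 -1.5 60.7] rot [ 0.001 -0.001  0.001] t 3.03 pos [ 0.4871 -0.4005  0.0747] op 0.703 F [-0.4  0.1  1.1]
```

View pics/w3.png

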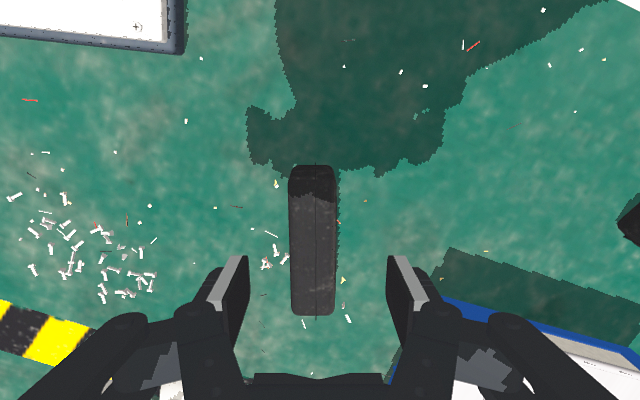

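Call:
{"method": "send_rows", "body": {"series": [{"offset": [0.6,-1.2,20],"delta_rot": [0,0,0],"jaw": 0.7},{"offset": [0.6,-1.2,40],"delta_rot": [0,0,0],"jaw": 0.7},{"offset": [0.6,-1.2,54],"delta_rot": [0,0,0],"jaw": 0.7},{"offset": [0.6,-1.2,60.5],"delta_rot": [0,0,0],"jaw": 0.6},{"offset": [0.6,-1.2,60.5],"delta_rot": [0,0,0],"jaw": 0.4},{"offset": [0.6,-1.2,60.5],"delta_rot": [0,0,0],"jaw": 0},{"offset": [0.6,-1.2,60.5],"delta_rot": [0,0,0],"jaw": 0},{"offset": [0.6,-1.2,60.5],"delta_rot": [0,0,0],"jaw": 0},{"offset": [0.6,-1.2,60.5],"delta_rot": [0,0,0],"jaw": 0},{"offset": [0.6,-1.2,60.5],"delta_rot": [0,0,0],"jaw": 0}], "squeeze": 60}}

```text
time: 3.87
ee_pos: [0.4871, -0.4019, 0.0147]
eef_rot: [-0.189, 0.982, 0.0, -0.0]
ft_force: [0.1, -0.0, 0.9]
opening: -0.002
```

```bash
python3 - <<'E'
from go import *
rel([.487,-.402,.014],111.7)
E
```

```text
off [ 0.1 -0.   0.7] rot [ 0.    -0.001  0.001] t 3.87 pos [ 0.4871 -0.4019  0.0147] op -0.002 F [ 0.1 -0.   0.9]
```

The gripper reads fully shut, so I'll look.

```bash
python3 - <<'E'
from go import *
d=snap('wrist','w4.png');d=snap('scene','s4.png')
print(bot.state()['opening'])
E
python3 -c "
import cv2
a=cv2.imread('pics/s4.png');cv2.imwrite('pics/s4c.png',cv2.resize(a[150:350,300:520],None,fx=3,fy=3,interpolation=2))"
```

```text
-0.0044781720990381855
```

View pics/w4.png

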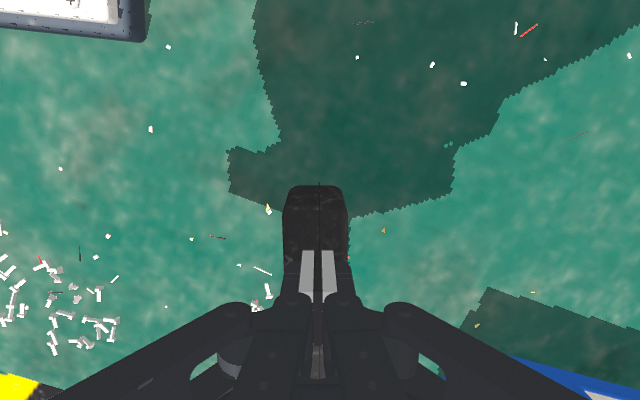

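View pics/s4c.png

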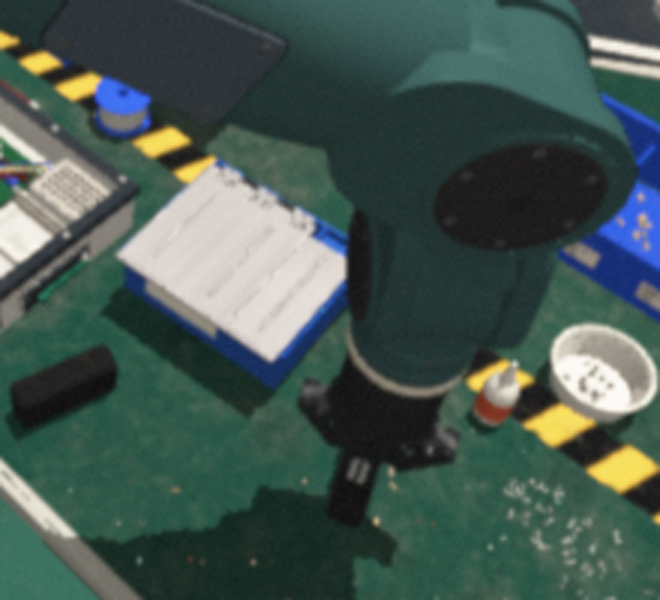

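```bash
python3 - <<'E'
from go import *
d=snap('wrist');W=cloud(d)
for v in range(185,400,8): print(v,[tuple(np.round(W[v,u],3)) for u in (300,312,318,330,345)])
print(np.round(d['mount'],3))
E
```

```text
185 [(np.float64(0.464), np.float64(-0.42), np.float64(0.0)), (np.float64(0.462), np.float64(-0.414), np.float64(0.001)), (np.float64(0.459), np.float64(-0.412), np.float64(0.007)), (np.float64(0.458), np.float64(-0.405), np.float64(-0.0)), (np.float64(0.455), np.float64(-0.397), np.float64(0.0))]
193 [(np.float64(0.463), np.float64(-0.42), np.float64(0.021)), (np.float64(0.461), np.float64(-0.414), np.float64(0.021)), (np.float64(0.459), np.float64(-0.412), np.float64(0.022)), (np.float64(0.457), np.float64(-0.406), np.float64(0.021)), (np.float64(0.459), np.float64(-0.396), np.float64(0.001))]
201 [(np.float64(0.462), np.float64(-0.419), np.float64(0.036)), (np.float64(0.46), np.float64(-0.414), np.float64(0.035)), (np.float64(0.459), np.float64(-0.412), np.float64(0.035)), (np.float64(0.457), np.float64(-0.407), np.float64(0.035)), (np.float64(0.463), np.float64(-0.394), np.float64(0.001))]
209 [(np.float64(0.464), np.float64(-0.418), np.float64(0.042)), (np.float64(0.462), np.float64(-0.414), np.float64(0.043)), (np.float64(0.461), np.float64(-0.411), np.float64(0.041)), (np.floa
[... 6521 characters left out ...]
4(-0.409), np.float64(0.123)), (np.float64(0.476), np.float64(-0.407), np.float64(0.124)), (np.float64(0.475), np.float64(-0.405), np.float64(0.124)), (np.float64(0.476), np.float64(-0.402), np.float64(0.123)), (np.float64(0.469), np.float64(-0.402), np.float64(0.129))]
393 [(np.float64(0.477), np.float64(-0.409), np.float64(0.127)), (np.float64(0.476), np.float64(-0.407), np.float64(0.126)), (np.float64(0.476), np.float64(-0.405), np.float64(0.126)), (np.float64(0.474), np.float64(-0.403), np.float64(0.126)), (np.float64(0.468), np.float64(-0.402), np.float64(0.132))]
[[ 0.001 -0.955 -0.296  0.076]
 [ 1.     0.001  0.     0.001]
 [ 0.    -0.296  0.955 -0.174]
 [ 0.     0.     0.     1.   ]]
```

The shut tips seem to sit about 10 mm above the brick's top, even though the reported TCP z is 0.0147. I'll raise the arm and measure where the tips really are in the tool frame.

Call:
{"method": "send_rows", "body": {"series": [{"offset": [0,0,-30],"delta_rot": [0,0,0],"jaw": 0},{"offset": [0,0,-60],"delta_rot": [0,0,0],"jaw": 0},{"offset": [0,0,-60],"delta_rot": [0,0,0],"jaw": 0}]}}

```text
time: 4.27
ee_pos: [0.4886, -0.4036, 0.0794]
eef_rot: [-0.189, 0.982, -0.002, 0.001]
ft_force: [0.5, -0.7, 0.8]
opening: 0.001
```

```bash
python3 - <<'E'
from go import *
s=bot.state();d=snap('wrist','w5.png');W=cloud(d)
Rc=R.from_quat(s['eef_rot']).as_matrix();T=(W-s['ee_pos'])@Rc*1000
print(s['ee_pos'],s['opening'],s['joints'])
for v in range(240,320,4): print(v,[T[v,u].round(0).astype(int).tolist() for u in (305,312,324,330)])
d=snap('scene','s5.png');W=cloud(d);T=(W-s['ee_pos'])@Rc*1000
m=(abs(T[...,0])<25)&(abs(T[...,1])<40)&(T[...,2]<15)&(T[...,2]>-70)
P=T[m];print('scene',len(P));z=np.sort(P[:,2]);print(z[-40:].round(0))
E
python3 -c "
import cv2
a=cv2.imread('pics/s5.png');cv2.imwrite('pics/s5c.png',cv2.resize(a[210:350,360:500],None,fx=4,fy=4,interpolation=2))"
```

```text
[ 0.48863497 -0.40360172  0.07941344] 0.0009830389414246018 [-8.18682539e-01  4.98872357e-01 -7.36071062e-03  1.05922748e+00
 -3.48268555e-04 -1.19802512e+00]
240 [[-14, -7, 33], [-14, -3, 34], [-14, 5, 35], [-14, 9, 34]]
244 [[-17, -7, 35], [-16, -3, 34], [-17, 5, 35], [-17, 9, 34]]
248 [[-20, -7, 36], [-19, -3, 34], [-20, 5, 35], [-19, 9, 34]]
252 [[11, -5, -37], [12, -1, -39], [12, 4, -38], [11, 6, -37]]
256 [[12, -4, -42], [12, -1, -42], [12, 4, -41], [11, 6, -41]]
260 [[12, -4, -46], [12, -1, -47], [12, 3, -46], [11, 6, -45]]
264 [[11, -4, -48], [12, -1, -48], [12, 3, -49], [12, 6, -49]]
268 [[12, -4, -52], [11, -1, -51], [11, 3, -52], [12, 6, -52]]
272 [[12, -4, -55], [12, -1, -56], [12, 3, -56], [12, 6, -55]]
276 [[12, -4, -58], [12, -1, -58], [12, 3, -58], [12, 5, -59]]
280 [[12, -4, -62], [12, -1, -61], [12, 3, -62], [12, 5, -62]]
284 [[12, -4, -64], [12, -1, -64], [12, 3, -65], [11, 5, -63]]
288 [[11, -4, -66], [12, -1, -67], [11, 3, -66], [12, 5, -67]]
292 [[11, -3, -69], [12, -1, -69], [12, 3, -69], [12, 5, -69]]
296 [[12, -3, -73], [10, -1, -69], [10, 3, -70], [13, 5, -74]]
300 [[13, -3, -76], [9, -1, -70], [13, 3, -75], [12, 5, -75]]
304 [[13, -3, -79], [7, -1, -70], [13, 3, -78], [13, 5, -78]]
308 [[13, -3, -80], [8, -1, -74], [12, 3, -79], [13, 5, -81]]
312 [[13, -3, -82], [8, -1, -75], [10, 3, -78], [12, 5, -82]]
316 [[13, -3, -85], [7, -1, -77], [8, 3, -78], [13, 5, -84]]
scene 100
[-49. -49. -48. -48. -48. -48. -48. -47. -46. -46. -46. -45. -45. -44.
 -44. -43. -43. -42. -42. -41. -41. -40. -40. -40. -40. -40. -39. -39.
 -39. -38. -38. -38. -37. -36. -36. -36. -35. -35. -34. -33.]
```

View pics/w5.png

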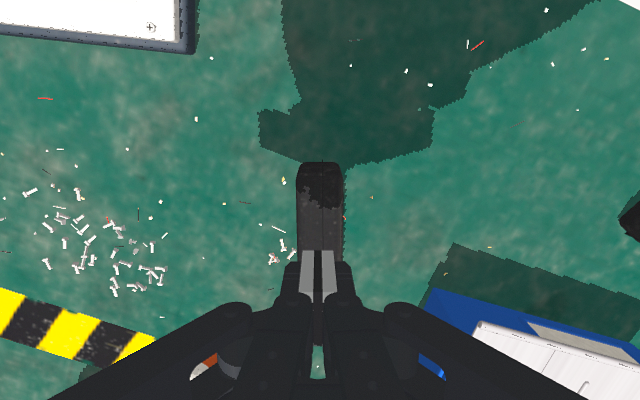

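View pics/s5c.png

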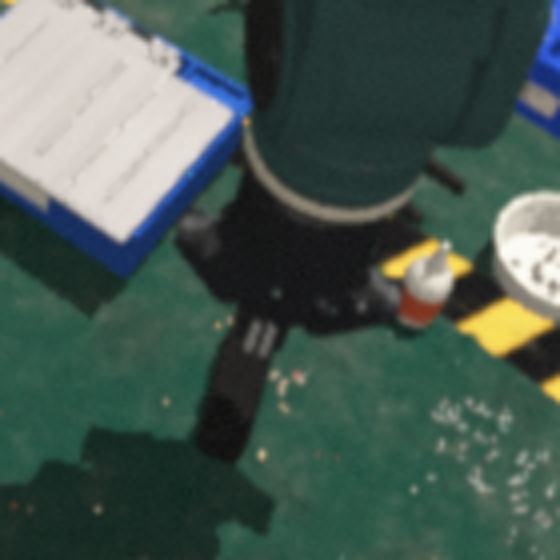

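Both cameras put the shut tips about 36 mm behind the reported TCP, so I'll allow for that in every height. Now I'll open the jaws, go lower and grasp.

```bash
python3 - <<'E'
from go import *
rel([.487,-.402,-.023],111.7)
E
```

```text
off [ 0.3  0.7 98.3] rot [-0.001  0.     0.001] t 4.37 pos [ 0.4875 -0.4024  0.0753] op -0.006 F [ 0.1 -0.3 -1.1]
```

Call:
{"method": "send_rows", "body": {"series": [{"offset": [0.3,0.7,0],"delta_rot": [0,0,0],"jaw": 0.7},{"offset": [0.3,0.7,0],"delta_rot": [0,0,0],"jaw": 0.7},{"offset": [0.3,0.7,10],"delta_rot": [0,0,0],"jaw": 0.7},{"offset": [0.3,0.7,25],"delta_rot": [0,0,0],"jaw": 0.7}]}}

```text
time: 4.7
ee_pos: [0.4872, -0.4022, 0.0498]
eef_rot: [-0.188, 0.982, -0.001, 0.0]
ft_force: [-0.6, 0.1, 0.5]
opening: 0.568
```

```bash
python3 - <<'E'
from go import *
s=bot.state();d=snap('wrist');W=cloud(d)
Rc=R.from_quat(s['eef_rot']).as_matrix();T=(W-s['ee_pos'])@Rc*1000
m=(T[...,2]<-25)&(abs(T[...,0])<14)&(T[...,2]>-60);P=T[m]
print('tips z',np.sort(P[:,2])[-20:].round(0), 'y inner',P[P[:,1]>0][:,1].min(),P[P[:,1]<0][:,1].max())
rel([.487,-.402,-.023],111.7)
E
```

```text
tips z [-35. -35. -35. -35. -35. -35. -35. -35. -35. -35. -35. -35. -35. -35.
 -35. -34. -34. -34. -34. -34.] y inner 24.643373936975706 -22.915157501403637
off [-0.7 -1.6 69.2] rot [ 0.002 -0.001  0.   ] t 4.75 pos [ 0.4859 -0.4009  0.0462] op 0.653 F [-0.2  1.1 -3.9]
```

Call:
{"method": "send_rows", "body": {"series": [{"offset": [-0.3,-0.8,20],"delta_rot": [0,0,0],"jaw": 0.7},{"offset": [-0.3,-0.8,40],"delta_rot": [0,0,0],"jaw": 0.7},{"offset": [-0.3,-0.8,58],"delta_rot": [0,0,0],"jaw": 0.7},{"offset": [-0.3,-0.8,68],"delta_rot": [0,0,0],"jaw": 0.7},{"offset": [-0.3,-0.8,68],"delta_rot": [0,0,0],"jaw": 0.5},{"offset": [-0.3,-0.8,68],"delta_rot": [0,0,0],"jaw": 0},{"offset": [-0.3,-0.8,68],"delta_rot": [0,0,0],"jaw": 0},{"offset": [-0.3,-0.8,68],"delta_rot": [0,0,0],"jaw": 0},{"offset": [-0.3,-0.8,68],"delta_rot": [0,0,0],"jaw": 0},{"offset": [-0.3,-0.8,68],"delta_rot": [0,0,0],"jaw": 0}], "squeeze": 60}}

```text
time: 5.58
ee_pos: [0.4866, -0.4016, -0.0212]
eef_rot: [-0.188, 0.982, 0.001, -0.001]
ft_force: [-0.5, 0.7, 2.8]
opening: 0.341
```

```bash
python3 - <<'E'
from go import *
d=snap('wrist','w6.png')
rel([.487,-.402,-.023],111.7)
E
```

```text
off [-0.2 -0.5  1.8] rot [ 0.001 -0.001  0.001] t 5.63 pos [ 0.4866 -0.4016 -0.0212] op 0.339 F [-0.6  1.8  4.5]
```

View pics/w6.png

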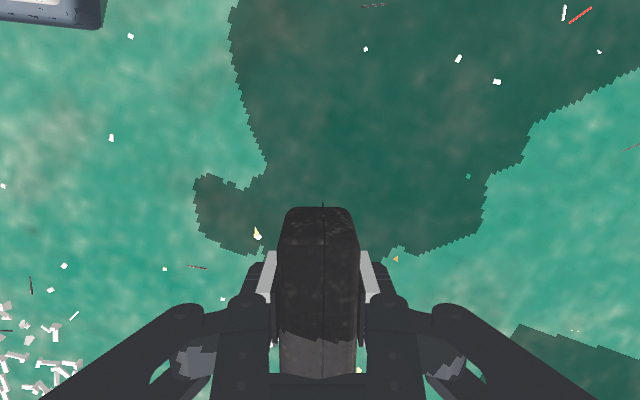

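The brick is gripped at an opening of 0.34. Next I'll work out the waypoints in the bin frame: back and up, then in front of the lip, under it, and round the arc.

```bash
cat >> go.py <<'E'
YAW=4.7
def binw(p,o=(.587,-.1962),yaw=None):
    t=np.radians(YAW if yaw is None else yaw);p=np.array(p,float)/1000
    return np.array([o[0]+p[0]*np.cos(t)-p[1]*np.sin(t),o[1]+p[0]*np.sin(t)+p[1]*np.cos(t),p[2]])
EB=69.2 # brick rear end ahead of TCP
def E(xe,zt,y=-65.5):  # brick rear top corner bin x, world z -> relative tool move
    rel(binw([xe-EB,y,zt-65.2]),90+YAW)
E
python3 - <<'E'
from go import *
rel([.42,-.40,-.005],105)
E(-117,58)
E(-78,58);E(-78,85)
E
```

```text
off [ 61.3  26.2 -16.1] rot [ 0.001 -0.001  0.117] t 5.63 pos [ 0.4866 -0.4016 -0.0212] op 0.339 F [-0.6  1.8  4.5]
off [ 27.9 145.6 -13.7] rot [ 0.001 -0.001  0.297] t 5.63 pos [ 0.4866 -0.4016 -0.0212] op 0.339 F [-0.6  1.8  4.5]
off [ -9.4 134.2 -13.8] rot [ 0.001 -0.001  0.297] t 5.63 pos [ 0.4866 -0.4016 -0.0212] op 0.339 F [-0.6  1.8  4.5]
off [ -9.3 134.2 -40.8] rot [ 0.001 -0.001  0.297] t 5.63 pos [ 0.4866 -0.4016 -0.0212] op 0.339 F [-0.6  1.8  4.5]
```

Call:
{"method": "send_rows", "body": {"series": [{"offset": [5,2,-10],"delta_rot": [0,0,0],"jaw": 0},{"offset": [25,10,-14],"delta_rot": [0,0,0.05],"jaw": 0},{"offset": [50,20,-14],"delta_rot": [0,0,0.1],"jaw": 0},{"offset": [55,50,-14],"delta_rot": [0,0,0.15],"jaw": 0},{"offset": [45,83,-14],"delta_rot": [0,0,0.22],"jaw": 0},{"offset": [35,116,-14],"delta_rot": [0,0,0.28],"jaw": 0},{"offset": [28,140,-14],"delta_rot": [0,0,0.297],"jaw": 0},{"offset": [28,145.6,-14],"delta_rot": [0,0,0.297],"jaw": 0},{"offset": [28,145.6,-14],"delta_rot": [0,0,0.297],"jaw": 0}]}}

```text
time: 6.38
ee_pos: [0.4061, -0.2753, -0.0061]
eef_rot: [-0.042, 0.999, 0.001, -0.001]
ft_force: [0.9, -0.4, -2.8]
opening: 0.344
```

```bash
python3 - <<'E'
from go import *
d=snap('wrist','w7.png');W=cloud(d);snap('scene','s7.png')
E(-117,58);E(-78,58)
E
```

```text
off [0.3 0.9 0.9] rot [-0.    -0.     0.001] t 6.48 pos [ 0.4072 -0.2776 -0.0063] op 0.346 F [ 0.   0.  -2.3]
off [-38.7   0.9   0.9] rot [-0.    -0.     0.001] t 6.48 pos [ 0.4072 -0.2776 -0.0063] op 0.346 F [ 0.   0.  -2.3]
```

View pics/w7.png

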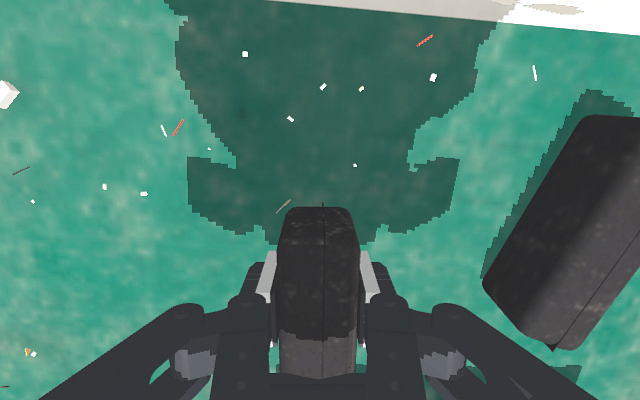

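View pics/s7.png

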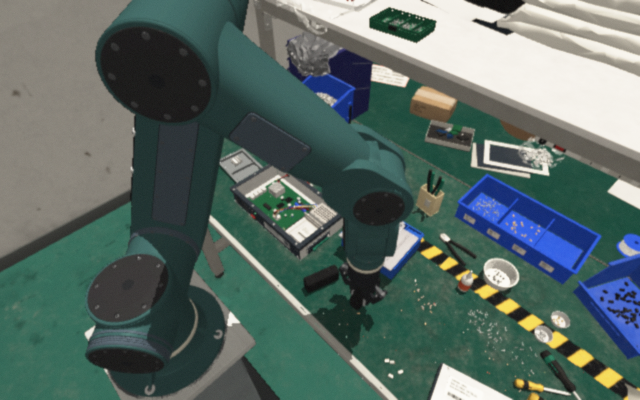

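Call:
{"method": "send_rows", "body": {"series": [{"offset": [-20,0.9,0.9],"delta_rot": [0,0,0],"jaw": 0},{"offset": [-38.7,0.9,0.9],"delta_rot": [0,0,0],"jaw": 0},{"offset": [-38.7,0.9,-5],"delta_rot": [0,0,0],"jaw": 0},{"offset": [-38.7,0.9,-15],"delta_rot": [0,0,0],"jaw": 0},{"offset": [-38.7,0.9,-28],"delta_rot": [0,0,0],"jaw": 0},{"offset": [-38.7,0.9,-42],"delta_rot": [0,0,0],"jaw": 0},{"offset": [-42,0.9,-54],"delta_rot": [0,0,0],"jaw": 0},{"offset": [-47,0.9,-63],"delta_rot": [0,0,0],"jaw": 0},{"offset": [-51,0.9,-74],"delta_rot": [0,0,0],"jaw": 0},{"offset": [-57,0.9,-86],"delta_rot": [0,0,0],"jaw": 0}]}}

```text
time: 7.32
ee_pos: [0.4635, -0.2731, 0.0803]
eef_rot: [-0.041, 0.999, -0.0, -0.0]
ft_force: [0.5, -0.1, -3.2]
opening: 0.342
```

```bash
python3 - <<'E'
from go import *
snap('wrist','w8.png');d=snap('scene','s8.png');W=cloud(d)
E(-45,165)
cv2.imwrite('pics/s8c.png',cv2.resize(d['pixels'][130:300,300:500,::-1],None,fx=3.5,fy=3.5,interpolation=2))
E
```

```text
off [-13.8   1.7 -18.5] rot [-0.002  0.002  0.   ] t 7.42 pos [ 0.465  -0.2737  0.0813] op 0.345 F [-1.4 -0.8 -2.6]
```

View pics/s8c.png

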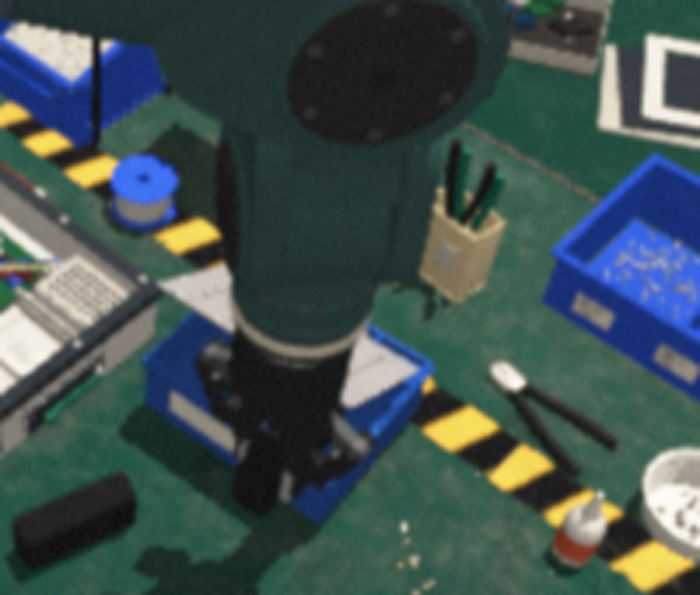

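View pics/w8.png

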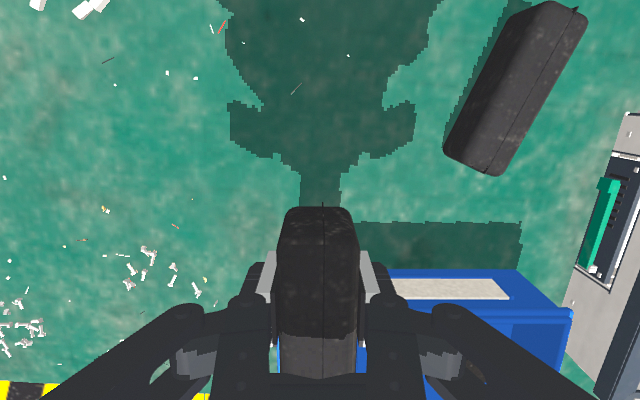

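Call:
{"method": "send_rows", "body": {"series": [{"offset": [-14,1.5,-18.5],"delta_rot": [0,0,0],"jaw": 0},{"offset": [-32,1.5,-36.5],"delta_rot": [0,0,0],"jaw": 0},{"offset": [-52,1.5,-50.5],"delta_rot": [0,0,0],"jaw": 0},{"offset": [-64,1.5,-56.5],"delta_rot": [0,0,0],"jaw": 0},{"offset": [-75,1.5,-61.5],"delta_rot": [0,0,0],"jaw": 0},{"offset": [-88,1.5,-65],"delta_rot": [0,0,0],"jaw": 0},{"offset": [-100,1.5,-67.5],"delta_rot": [0,0,0],"jaw": 0},{"offset": [-113,1.5,-69.5],"delta_rot": [0,0,0],"jaw": 0},{"offset": [-121,1.5,-69.5],"delta_rot": [0,0,0],"jaw": 0},{"offset": [-126,1.5,-69.5],"delta_rot": [0,0,0],"jaw": 0},{"offset": [-126,1.5,-69.5],"delta_rot": [0,0,0],"jaw": 0},{"offset": [-126,1.5,-69.5],"delta_rot": [0,0,0],"jaw": 0}]}}

```text
time: 8.42
ee_pos: [0.5898, -0.2619, 0.1504]
eef_rot: [-0.041, 0.999, -0.001, 0.0]
ft_force: [-0.5, -0.0, -3.0]
opening: 0.343
```

```bash
python3 - <<'E'
from go import *
d=snap('wrist','w9.png');np.savez('w9.npz',W=cloud(d));d=snap('scene','s9.png');d2=snap('top','t9.png')
E(66.5,106)
cv2.imwrite('pics/s9c.png',cv2.resize(d['pixels'][110:280,300:500,::-1],None,fx=3.5,fy=3.5,interpolation=2))
E
```

```text
off [  0.2   0.4 110.1] rot [-0.002  0.001  0.   ] t 8.57 pos [ 0.5898 -0.2618  0.1509] op 0.342 F [-0.6  0.8 -2.3]
```

View pics/s9c.png

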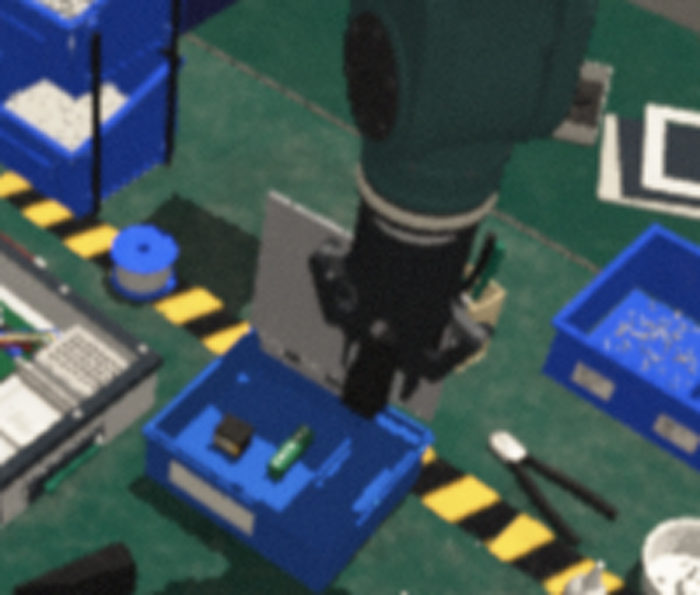

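View pics/w9.png

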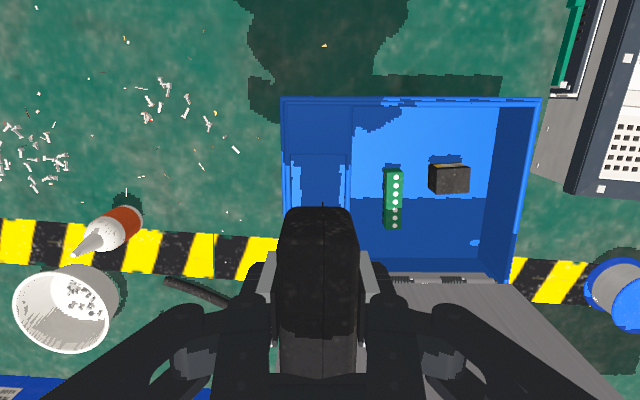

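The flap is upright with the brick behind it. The wrist view shows the bin's front rim at row 97, the side tray at (285–350,155–), the terminal block at (393,200) and the relay at (449,179). Before lowering, I'll check the bin's pose and the tray.

```bash
python3 - <<'E'
from go import *
d=snap('wrist');W=cloud(d);hsv=cv2.cvtColor(d['pixels'],cv2.COLOR_RGB2HSV)
bl=((hsv[...,0]>100)&(hsv[...,0]<128)&(hsv[...,1]>110))
u,v=np.meshgrid(range(640),range(400)); bl&=(u>265)&(u<560)&(v>85)&(v<290)&(W[...,2]>-.01)
t=np.radians(YAW);ex=np.array([np.cos(t),np.sin(t)]);ey=np.array([-ex[1],ex[0]]);o=np.array([.587,-.1962])
def B(P): return np.array([(P[:2]-o)@ex,(P[:2]-o)@ey])*1000
# front edge: top row of blue per column
fr=[]
for c in range(295,535,8):
    r=np.nonzero(bl[:,c]&(v[:,c]>88))[0].min(); fr.append(B(onplane(d,c,r-.5,.07)))
fr=np.array(fr);q=np.polyfit(fr[:,1],fr[:,0],1);print('front bin x',np.median(fr[:,0]),'slope',np.degrees(q[0]))
for r in range(110,230,20):
    cc=np.nonzero(bl[r])[0];print(r,cc.min(),cc.max(),B(onplane(d,cc.min()-.5,r,.07)).round(1),B(onplane(d,cc.max()+.5,r,.07)).round(1))
# tray: height profile along bin x at bin y -65
P=W.reshape(-1,3);b=(P[:,:2]-o)@np.c_[ex,ey]*1000;z=P[:,2]*1000
for yy in (-82,-75,-65,-55,-48):
    s=(abs(b[:,1]-yy)<1.5)&(b[:,0]>-80)&(b[:,0]<75)&(z<90)&(z>10)
    k=np.argsort(b[s,0]);bb=b[s][k];zz=z[s][k]
    print(yy,[(int(bb[i,0]),int(round(zz[i]))) for i in range(0,len(bb),max(1,len(bb)//22))])
s=(abs(b[:,0]+20)<3)&(b[:,1]<-30)&(b[:,1]>-95)&(z<90)
k=np.argsort(b[s,1]);print('cross x=-20',[(int(y),int(h)) for y,h in zip(b[s][k][::3,1],z[s][k][::3])])
E
```

```text
front bin x -77.5982551235122 slope 0.08461329604701602
110 280 539 [-67.7 -92. ] [-68.   90.7]
130 280 536 [-53.9 -92.4] [-54.2  91.2]
150 281 532 [-39.6 -92.1] [-39.9  91. ]
170 281 528 [-24.8 -92.5] [-25.1  90.7]
190 282 524 [ -9.4 -92.3] [-9.8 90.5]
210 282 521 [  6.4 -92.7] [ 6.1 91. ]
-82 [(-77, 67), (-73, 70), (-70, 71), (-67, 71), (-63, 71), (-60, 72), (-56, 71), (-53, 70), (-51, 70), (-47, 71), (-44, 70), (-40, 69), (-37, 70), (-32, 63), (-28, 63), (-24, 61), (-20, 63), (-16, 62), (-12, 62), (-8, 61), (-4, 62), (0, 62), (3, 63)]
-75 [(-77, 66), (-73, 70), (-70, 71), (-67, 71), (-63, 71), (-60, 73), (-56, 72), (-53, 71), (-49, 72), (-46, 72), (-43, 71), (-40, 71), (-37, 71), (-32, 63), (-28, 62), (-24, 62), (-20, 62), (-16, 63), (-13, 63), (-9, 63), (-4, 62), (-1, 63), (3, 61)]
-65 [(-77, 66), (-73, 70), (-71, 70), (-67, 70), (-64, 70), (-60, 71), (-57, 71), (-53, 70), (-50, 70), (-46, 69), (-43, 70), (-39, 69), (-34, 62), (-30, 62), (-26, 61), (-23, 63), (-19, 62), (-15, 62), (-10, 63), (-6, 63), (-2, 64), (1, 64), (5, 63)]
-55 [(-77, 67), (-74, 67), (-71, 70), (-69, 71), (-
[... 1899 characters left out ...]
4, 62), (-53, 63), (-53, 62), (-52, 63), (-52, 62), (-52, 63), (-51, 63), (-51, 62), (-51, 63), (-51, 62), (-51, 62), (-50, 62), (-50, 63), (-50, 61), (-49, 62), (-49, 62), (-48, 63), (-48, 63), (-48, 62), (-48, 63), (-47, 61), (-47, 62), (-47, 61), (-47, 62), (-46, 63), (-46, 62), (-46, 61), (-45, 63), (-45, 61), (-45, 63), (-44, 63), (-44, 61), (-44, 68), (-44, 67), (-44, 67), (-44, 71), (-43, 69), (-43, 70), (-43, 70), (-43, 70), (-42, 70), (-42, 71), (-42, 69), (-41, 71), (-41, 70), (-41, 71), (-40, 69), (-40, 69), (-35, 21), (-35, 20), (-35, 21), (-34, 20), (-34, 20), (-34, 21), (-34, 21), (-33, 21), (-33, 20), (-32, 21), (-32, 20), (-31, 21), (-31, 19), (-31, 19), (-30, 20), (-30, 20)]
```

```bash
python3 - <<'E'
from go import *
s=bot.state();d=snap('wrist');W=cloud(d)
Rc=R.from_quat(s['eef_rot']).as_matrix();T=(W-s['ee_pos'])@Rc*1000
m=(T[...,2]>-70)&(T[...,2]<-15)&(abs(T[...,1])<20)&(T[...,0]>14)&(T[...,0]<45)
P=T[m];print(len(P),'xmax',np.percentile(P[:,0],[90,95,98,99.5]).round(1),'y',np.percentile(P[:,1],[.5,99.5]).round(1),'top z',np.percentile(P[:,2],[1,5]).round(1))
# tray stop edge: step transition, near
t=np.radians(YAW);ex=np.array([np.cos(t),np.sin(t)]);ey=np.array([-ex[1],ex[0]]);o=np.array([.587,-.1962])
b0=(W[...,:2]-o)@ex*1000;b1=(W[...,:2]-o)@ey*1000;z=W[...,2]*1000
e=[]
for c in range(292,345,4):
    col=[(r) for r in range(130,190) if abs(b1[r,c]+65)<17]
    for r in col:
        if z[r,c]>67 and z[r+1,c]<67: e.append((onplane(d,c,r+.5,.07)[:2]-o)@ex*1000)
print('stop edge bin x',np.round(e,1))
print('cam z',d['world_from_camera'][:3,3], 'F',s['ft_force'])
E
```

```text
5688 xmax [29.1 29.2 29.3 29.5] y [-13.8  15.1] top z [-66.9 -66.5]
stop edge bin x [-36.2 -36.2 -36.2 -36.2 -36.2 -36.2 -36.2 -36.2 -36.2 -36.2 -36.2 -36.2]
cam z [ 0.51347144 -0.26723723  0.32526046] F [ 0.2764538   0.10626896 -3.04651826]
```

Call:
{"method": "send_rows", "body": {"series": [{"offset": [1,0.4,15],"delta_rot": [0,0,0],"jaw": 0},{"offset": [1,0.4,35],"delta_rot": [0,0,0],"jaw": 0},{"offset": [1,0.4,55],"delta_rot": [0,0,0],"jaw": 0},{"offset": [1,0.4,72],"delta_rot": [0,0,0],"jaw": 0},{"offset": [1,0.4,85],"delta_rot": [0,0,0],"jaw": 0},{"offset": [1,0.4,93],"delta_rot": [0,0,0],"jaw": 0},{"offset": [1,0.4,96],"delta_rot": [0,0,0],"jaw": 0},{"offset": [1,0.4,96],"delta_rot": [0,0,0],"jaw": 0},{"offset": [1,0.4,96],"delta_rot": [0,0,0],"jaw": 0}]}}

```text
time: 9.42
ee_pos: [0.589, -0.2618, 0.0555]
eef_rot: [-0.041, 0.999, -0.001, 0.001]
ft_force: [-2.7, 0.2, -3.5]
opening: 0.345
```

```bash
python3 - <<'E'
from go import *
d=snap('wrist','w10.png');d=snap('scene')
E(65.7,106)
cv2.imwrite('pics/s10c.png',cv2.resize(d['pixels'][110:280,300:500,::-1],None,fx=3.5,fy=3.5,interpolation=2))
E
```

```text
off [ 0.5  0.2 15. ] rot [-0.003  0.002  0.   ] t 9.52 pos [ 0.5893 -0.2619  0.0558] op 0.343 F [-3.6  0.8 -3.5]
```

View pics/w10.png

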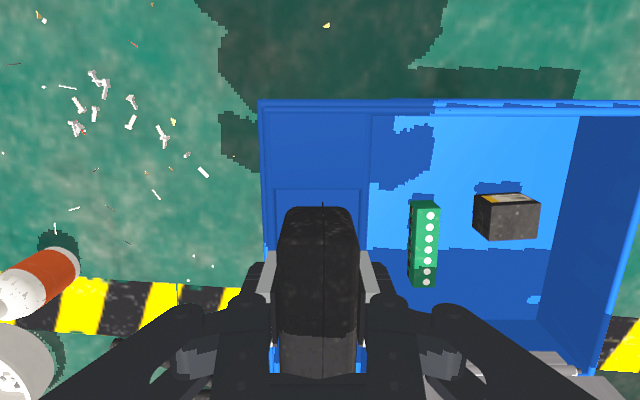

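View pics/s10c.png

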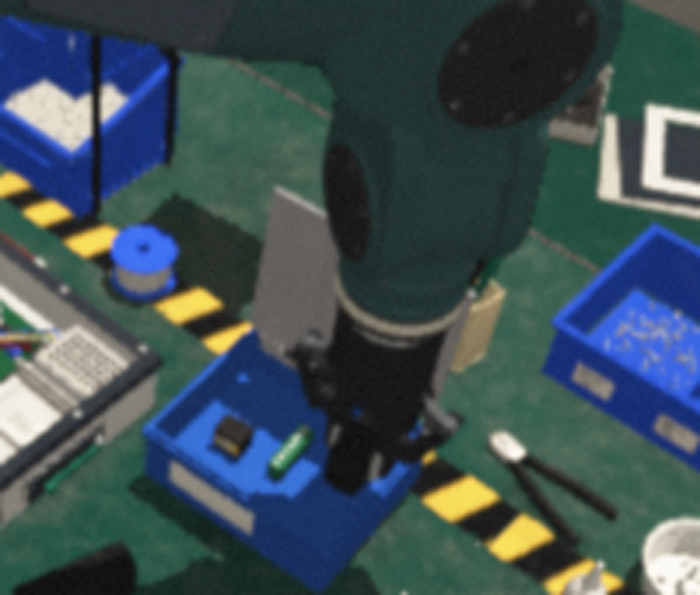

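Call:
{"method": "send_rows", "body": {"series": [{"offset": [0.5,0.2,4],"delta_rot": [0,0,0],"jaw": 0},{"offset": [0.5,0.2,8],"delta_rot": [0,0,0],"jaw": 0},{"offset": [0.5,0.2,11],"delta_rot": [0,0,0],"jaw": 0},{"offset": [0.5,0.2,13.5],"delta_rot": [0,0,0],"jaw": 0},{"offset": [0.5,0.2,13.5],"delta_rot": [0,0,0],"jaw": 0}]}}

```text
time: 9.93
ee_pos: [0.5886, -0.2616, 0.0417]
eef_rot: [-0.041, 0.999, -0.001, 0.001]
ft_force: [-3.4, -1.2, -3.8]
opening: 0.345
```

```bash
python3 - <<'E'
from go import *
s=bot.state();d=snap('wrist','w11.png')
E(65.7,106)
E
```

```text
off [-0.3 -0.1  1. ] rot [-0.003  0.001  0.   ] t 9.98 pos [ 0.5886 -0.2617  0.0418] op 0.339 F [-2.4  0.3 -3.8]
```

View pics/w11.png

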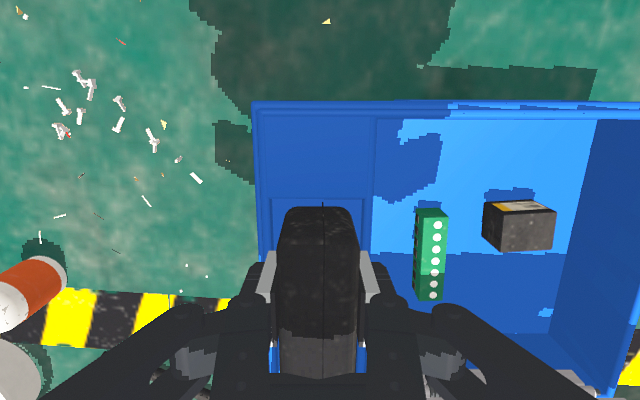

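Call:
{"method": "send_rows", "body": {"series": [{"offset": [0,0,1.2],"delta_rot": [0,0,0],"jaw": 0},{"offset": [0,0,2.2],"delta_rot": [0,0,0],"jaw": 0},{"offset": [0,0,2.2],"delta_rot": [0,0,0],"jaw": 0}]}}

```text
time: 10.23
ee_pos: [0.5887, -0.2618, 0.0409]
eef_rot: [-0.041, 0.999, -0.002, 0.001]
ft_force: [-7.1, 2.5, 13.7]
opening: 0.344
```

Call:
{"method": "send_rows", "body": {"series": [{"offset": [0,0,-0.5],"delta_rot": [0,0,0],"jaw": 0.45},{"offset": [0,0,-0.5],"delta_rot": [0,0,0],"jaw": 0.6},{"offset": [0,0,-0.5],"delta_rot": [0,0,0],"jaw": 0.65},{"offset": [0,0,-0.5],"delta_rot": [0,0,0],"jaw": 0.65}]}}

```text
time: 10.57
ee_pos: [0.5891, -0.2618, 0.0414]
eef_rot: [-0.041, 0.999, -0.002, 0.002]
ft_force: [0.2, 0.2, 0.1]
opening: 0.649
```

```bash
python3 - <<'E'
from go import *
s=bot.state();d=snap('wrist','w12.png')
E(65.7,106)
E
```

```text
off [0.1 0.  0.5] rot [-0.003  0.003  0.   ] t 10.62 pos [ 0.589  -0.2618  0.0413] op 0.652 F [-0.1 -0.9  0.1]
```

View pics/w12.png

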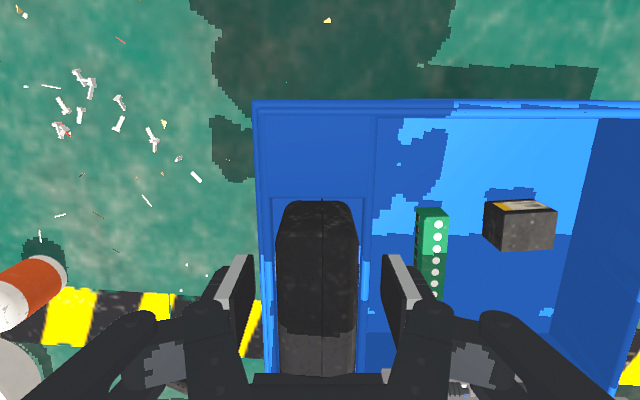

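The brick sits in the tray and the gripper is free of it with no load. I'll retreat up and back.

Call:
{"method": "send_rows", "body": {"series": [{"offset": [0,0,-10],"delta_rot": [0,0,0],"jaw": 0.65},{"offset": [0,0,-30],"delta_rot": [0,0,0],"jaw": 0.65},{"offset": [0,0,-55],"delta_rot": [0,0,0],"jaw": 0.65},{"offset": [15,0,-85],"delta_rot": [0,0,0],"jaw": 0.65},{"offset": [40,0,-110],"delta_rot": [0,0,0],"jaw": 0.65},{"offset": [60,20,-130],"delta_rot": [0,0,0],"jaw": 0.65},{"offset": [60,20,-130],"delta_rot": [0,0,0],"jaw": 0.65}]}}

```text
time: 11.2
ee_pos: [0.5256, -0.2454, 0.1763]
eef_rot: [-0.041, 0.999, -0.003, 0.003]
ft_force: [0.5, 0.3, 1.5]
opening: 0.655
```

```bash
python3 - <<'E'
from go import *
snap('wrist');d=snap('wrist','w13.png');W=cloud(d);np.savez('w13.npz',W=W);d=snap('scene','s13.png')
rel([.5,-.2,.25])
cv2.imwrite('pics/s13c.png',cv2.resize(d['pixels'][110:280,300:500,::-1],None,fx=3.5,fy=3.5,interpolation=2))
E
```

```text
off [ 23.2  48.3 -78.6] rot [0. 0. 0.] t 11.35 pos [ 0.5274 -0.2465  0.1717] op 0.645 F [-0.3 -0.2 -0.1]
```

View pics/w13.png

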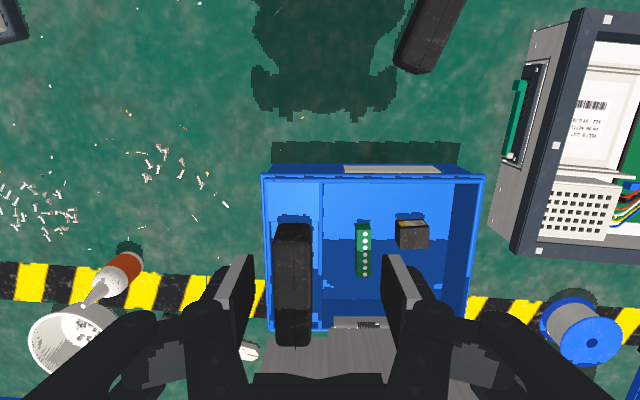

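View pics/s13c.png

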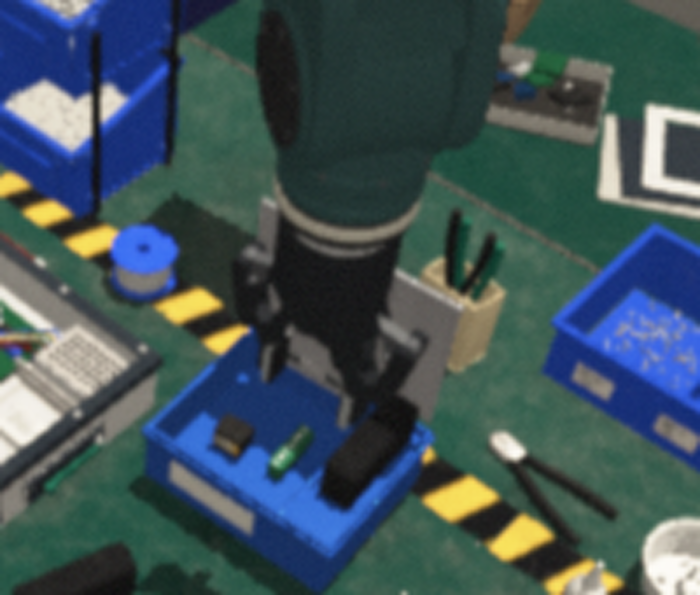

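The flap stays propped. In the wrist view the brick is at (293,285), the terminal block at (363,250) and the relay at (412,233). Next I'll measure the relay and the seating of the brick.

```bash
python3 - <<'E'
from go import *
d=snap('wrist');W=cloud(d);hsv=cv2.cvtColor(d['pixels'],cv2.COLOR_RGB2HSV)
u,v=np.meshgrid(range(640),range(400))
t=np.radians(YAW);ex=np.array([np.cos(t),np.sin(t)]);ey=np.array([-ex[1],ex[0]]);o=np.array([.587,-.1962])
def show(m,n):
    P=W[m];r=cv2.minAreaRect((P[:,:2]*1000).astype(np.float32));c=(np.array(r[0])/1000-o);print(n,len(P),'z',np.percentile(P[:,2],[2,50,98]).round(4),r,'bin',(c@ex*1000).round(1),(c@ey*1000).round(1))
z=W[...,2]
show((z>.098)&(z<.115)&(u>265)&(u<320)&(v>215)&(v<355),'brick')
for lo,hi,n in((.038,.05,'relay top'),(.03,.05,'relay all')):
    show((z>lo)&(z<hi)&(u>385)&(u<440)&(v>205)&(v<262)&(hsv[...,2]<255),n)
nb=(z>.025)&(z<.05)&(u>345)&(u<380)&(v>212)&(v<290);show(nb,'terminal vis')
# relay top rays at z=.044: contour of top mask
m=((z>.039)&(z<.05)&(u>385)&(u<440)&(v>205)&(v<262)).astype(np.uint8)
cs,_=cv2.findContours(m,0,2);c=max(cs,key=cv2.contourArea)[:,0,:];pts=np.array([onplane(d,a,b,.044)[:2]*1000 for a,b in c],np.float32)
print(cv2.minAreaRect(pts))
# flap angle
f=(u>330)&(u<460)&(v>335)&(v<372)&(hsv[...,1]<70)&(z>.075)
b=(W[f][:,:2]-o)@ex*1000; print('flap x by z',[ (h,np.median(b[abs(W[f][:,2]*1000-h)<5]).round(1)) for h in range(80,200,20) if (abs(W[f][:,2]*1000-h)<5).sum()>5])
cv2.imwrite('pics/w14c.png',cv2.resize(d['pixels'][190:310,330:490,::-1],None,fx=4.5,fy=4.5,interpolation=2))
E
```

```text
brick 4531 z [0.1001 0.1066 0.1086] ((606.9323120117188, -260.1950988769531), (100.05193328857422, 44.58842468261719), 4.355714797973633) bin 14.6 -65.4
relay top 770 z [0.039  0.0447 0.0461] ((572.4609375, -151.6404266357422), (23.2452449798584, 28.093326568603516), 9.255986213684082) bin -10.8 45.6
relay all 893 z [0.0309 0.0445 0.046 ] ((572.5464477539062, -151.683349609375), (23.206111907958984, 28.248388290405273), 8.78564453125) bin -10.8 45.6
terminal vis 838 z [0.0278 0.0378 0.0394] ((595.922119140625, -195.6583251953125), (52.36174774169922, 13.984232902526855), 6.982767105102539) bin 8.9 -0.2
((571.5986938476562, -152.17437744140625), (24.659523010253906, 28.910463333129883), 8.378798484802246)
flap x by z [(80, np.float64(65.0)), (100, np.float64(63.6)), (120, np.float64(62.6))]
```

View pics/w14c.png

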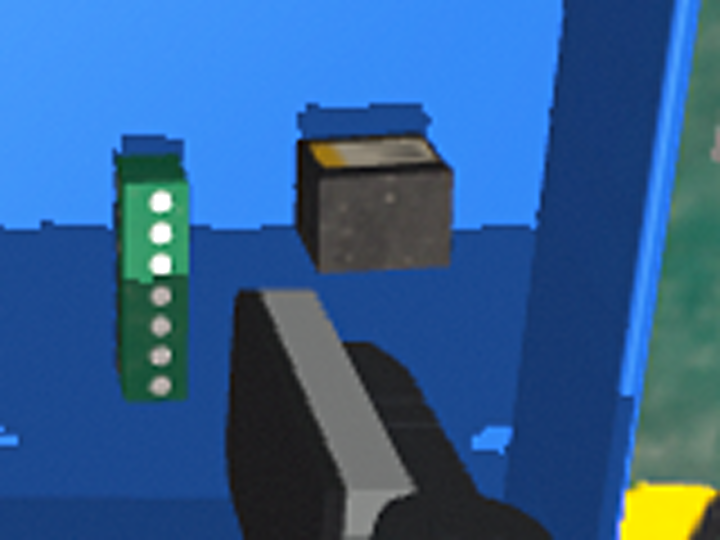

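```bash
python3 - <<'E'
from go import *
s=bot.state();d=snap('wrist');W=cloud(d)
Rc=R.from_quat(s['eef_rot']).as_matrix();T=(W-s['ee_pos'])@Rc*1000
for lo in range(-130,-30,10):
    m=(T[...,2]>lo)&(T[...,2]<lo+10)&(abs(T[...,0])<70)&(abs(T[...,1])<100)
    P=T[m]
    if len(P)>20: print(lo,len(P),'y',np.percentile(P[:,1],[1,99]).round(0),'x',np.percentile(P[:,0],[1,99]).round(0),'|y|min',abs(P[:,1]).min().round(0))
y=binw([-10.8,45.6,150]);print(y)
rel([.572,-.1517,.12],9.0); rel([.572,-.1517,.0],9.0)
E
```

```text
-120 7754 y [-62.  63.] x [11. 19.] |y|min 0.0
-110 9138 y [-62.  63.] x [ 8. 19.] |y|min 0.0
-100 8557 y [-60.  61.] x [-9. 18.] |y|min 21.0
-90 6071 y [-58.  59.] x [-9. 15.] |y|min 25.0
-80 1745 y [-47.  49.] x [-8. 15.] |y|min 27.0
-70 1593 y [-40.  41.] x [-9. 13.] |y|min 27.0
-60 1364 y [-40.  42.] x [-10.  12.] |y|min 27.0
-50 1031 y [-40.  41.] x [-10.  12.] |y|min 27.0
-40 152 y [-27.  29.] x [-9. 11.] |y|min 27.0
[ 0.57249992 -0.15163827  0.15      ]
off [-52.2  90.9  50.3] rot [-1.000e-03  4.000e-03  1.496e+00] t 11.45 pos [ 0.5274 -0.2465  0.1705] op 0.649 F [ 0.5  0.3 -0.6]
off [-51.9  91.3 170.3] rot [-1.000e-03  4.000e-03  1.496e+00] t 11.45 pos [ 0.5274 -0.2465  0.1705] op 0.649 F [ 0.5  0.3 -0.6]
```

Call:
{"method": "send_rows", "body": {"series": [{"offset": [-4,8,0],"delta_rot": [0,0,0.12],"jaw": 0.55},{"offset": [-8,16,0],"delta_rot": [0,0,0.24],"jaw": 0.55},{"offset": [-13,24,5],"delta_rot": [0,0,0.365],"jaw": 0.55},{"offset": [-17,32,10],"delta_rot": [0,0,0.49],"jaw": 0.55},{"offset": [-22,40,15],"delta_rot": [0,0,0.61],"jaw": 0.55},{"offset": [-26,48,20],"delta_rot": [0,0,0.73],"jaw": 0.55},{"offset": [-31,56,25],"delta_rot": [0,0,0.855],"jaw": 0.55},{"offset": [-35,64,30],"delta_rot": [0,0,0.98],"jaw": 0.55},{"offset": [-40,72,35],"delta_rot": [0,0,1.1],"jaw": 0.55},{"offset": [-45,80,40],"delta_rot": [0,0,1.22],"jaw": 0.55},{"offset": [-49,86,45],"delta_rot": [0,0,1.345],"jaw": 0.55},{"offset": [-52,91,50],"delta_rot": [0,0,1.47],"jaw": 0.55}]}}

```text
time: 12.45
ee_pos: [0.5723, -0.1511, 0.1189]
eef_rot: [0.642, 0.767, -0.0, 0.001]
ft_force: [0.1, -0.6, 0.2]
opening: 0.549
```

```bash
python3 - <<'E'
from go import *
snap('scene');d=snap('wrist','w15.png');W=cloud(d);z=W[...,2]
m=(z>.039)&(z<.05)&(abs(W[...,0]-.572)<.03)&(abs(W[...,1]+.1517)<.03)
P=W[m];print(len(P),cv2.minAreaRect((P[:,:2]*1000).astype(np.float32)))
rel([.572,-.1517,-.006],9)
E
```

```text
1095 ((572.8427734375, -151.6259002685547), (22.342695236206055, 28.065935134887695), 8.542402267456055)
off [ -0.7   0.  124.7] rot [-0.     0.001  0.024] t 12.55 pos [ 0.5718 -0.1509  0.1187] op 0.55 F [ 1.  -0.2 -0.8]
```

View pics/w15.png

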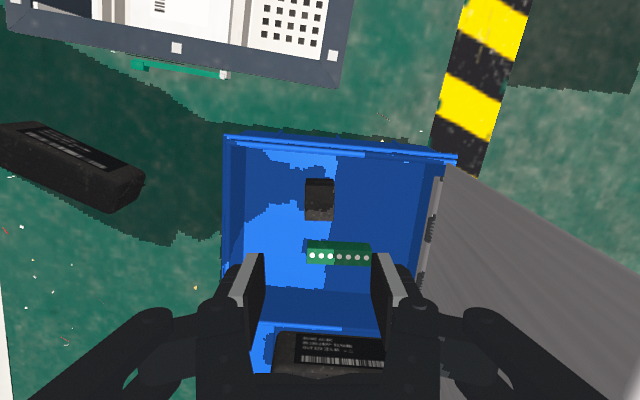

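Call:
{"method": "send_rows", "body": {"series": [{"offset": [-0.7,0.8,30],"delta_rot": [0,0,0.015],"jaw": 0.55},{"offset": [-0.7,0.8,60],"delta_rot": [0,0,0.015],"jaw": 0.55},{"offset": [-0.7,0.8,85],"delta_rot": [0,0,0.015],"jaw": 0.55},{"offset": [-0.7,0.8,105],"delta_rot": [0,0,0.015],"jaw": 0.55},{"offset": [-0.7,0.8,118],"delta_rot": [0,0,0.015],"jaw": 0.55},{"offset": [-0.7,0.8,125],"delta_rot": [0,0,0.015],"jaw": 0.55},{"offset": [-0.7,0.8,125],"delta_rot": [0,0,0.015],"jaw": 0.4},{"offset": [-0.7,0.8,125],"delta_rot": [0,0,0.015],"jaw": 0.2},{"offset": [-0.7,0.8,125],"delta_rot": [0,0,0.015],"jaw": 0},{"offset": [-0.7,0.8,125],"delta_rot": [0,0,0.015],"jaw": 0},{"offset": [-0.7,0.8,125],"delta_rot": [0,0,0.015],"jaw": 0},{"offset": [-0.7,0.8,125],"delta_rot": [0,0,0.015],"jaw": 0}], "squeeze": 30}}

```text
time: 13.55
ee_pos: [0.573, -0.1517, -0.0058]
eef_rot: [0.646, 0.763, -0.0, 0.001]
ft_force: [0.2, -0.0, -0.1]
opening: 0.25
```

```bash
python3 - <<'E'
from go import *
d=snap('wrist','w16.png')
rel([.572,-.1517,.20],9)
E
```

```text
off [-2.000e-01 -9.000e-01 -2.059e+02] rot [0.    0.002 0.01 ] t 13.6 pos [ 0.573  -0.1517 -0.0059] op 0.248 F [-1.4  0.2  4.1]
```

View pics/w16.png

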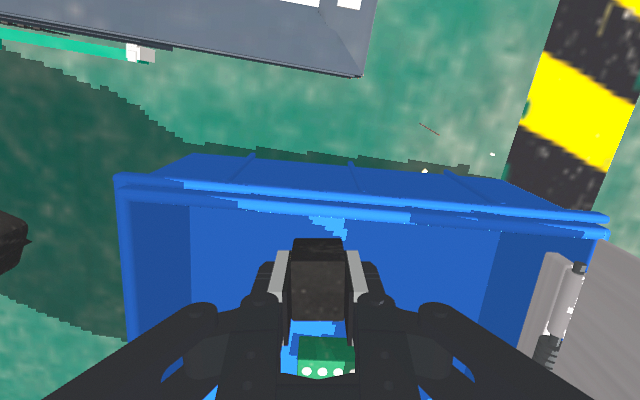

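The relay is held at an opening of 0.25. Lifting straight out.

Call:
{"method": "send_rows", "body": {"series": [{"offset": [0,0,-15],"delta_rot": [0,0,0],"jaw": 0},{"offset": [0,0,-40],"delta_rot": [0,0,0],"jaw": 0},{"offset": [0,0,-70],"delta_rot": [0,0,0],"jaw": 0},{"offset": [0,0,-105],"delta_rot": [0,0,0],"jaw": 0},{"offset": [0,0,-140],"delta_rot": [0,0,0],"jaw": 0},{"offset": [0,0,-175],"delta_rot": [0,0,0],"jaw": 0},{"offset": [0,0,-200],"delta_rot": [0,0,0],"jaw": 0},{"offset": [0,0,-206],"delta_rot": [0,0,0],"jaw": 0}]}}

```text
time: 14.27
ee_pos: [0.5742, -0.1518, 0.2047]
eef_rot: [0.646, 0.764, 0.0, 0.004]
ft_force: [0.2, -1.0, -0.1]
opening: 0.251
```

```bash
python3 - <<'E'
from go import *
d=snap('wrist','w17.png')
rel([.49,.15,.22],2);rel([.47,.325,.20],-5)
d=snap('top');W=cloud(d);z=W[...,2]
m=(z>.045)&(z<.1)&(W[...,0]>.4)&(W[...,0]<.6)&(W[...,1]>.15)&(W[...,1]<.33);print('chassis left y',np.percentile(W[m][:,1],[90,98,99.8]).round(3),z[m].max())
E
```

```text
off [311.5 -32.7 -18.1] rot [0.005 0.004 0.132] t 14.32 pos [ 0.574  -0.1518  0.2035] op 0.248 F [-0.7  0.1 -0. ]
off [487.4 -23.5   1.2] rot [0.005 0.004 0.254] t 14.32 pos [ 0.574  -0.1518  0.2035] op 0.248 F [-0.7  0.1 -0. ]
chassis left y [0.258 0.259 0.259] 0.0818895269740787
```

View pics/w17.png

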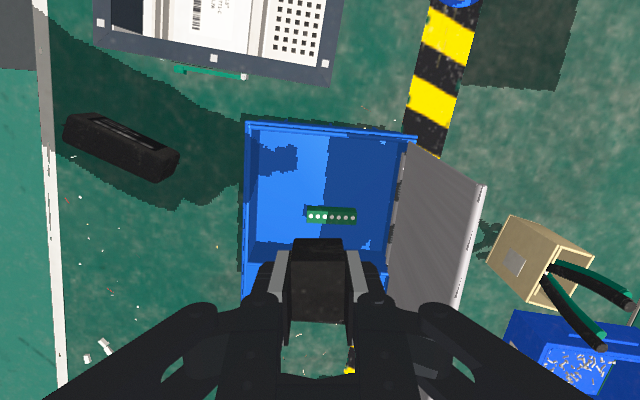

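Call:
{"method": "send_rows", "body": {"series": [{"offset": [25,-4,-3],"delta_rot": [0,0,0.01],"jaw": 0},{"offset": [60,-9,-6],"delta_rot": [0,0,0.03],"jaw": 0},{"offset": [97,-14,-9],"delta_rot": [0,0,0.05],"jaw": 0},{"offset": [134,-18,-12],"delta_rot": [0,0,0.07],"jaw": 0},{"offset": [171,-22,-15],"delta_rot": [0,0,0.09],"jaw": 0},{"offset": [208,-25,-17],"delta_rot": [0,0,0.11],"jaw": 0},{"offset": [245,-28,-18],"delta_rot": [0,0,0.13],"jaw": 0},{"offset": [282,-30,-18],"delta_rot": [0,0,0.15],"jaw": 0},{"offset": [319,-30,-18],"delta_rot": [0,0,0.17],"jaw": 0},{"offset": [356,-30,-15],"delta_rot": [0,0,0.19],"jaw": 0},{"offset": [390,-28,-10],"delta_rot": [0,0,0.21],"jaw": 0},{"offset": [415,-26,-5],"delta_rot": [0,0,0.22],"jaw": 0}]}}

```text
time: 15.37
ee_pos: [0.4775, 0.2557, 0.2031]
eef_rot: [0.726, 0.688, -0.001, 0.001]
ft_force: [-0.0, 0.6, -0.2]
opening: 0.25
```

```bash
python3 - <<'E'
from go import *
d=snap('wrist','w18.png');W=cloud(d);snap('scene','s18.png')
z=W[...,2]
# kit tray walls/flange
m=(z>.008)&(z<.02)&(W[...,1]>.26)&(W[...,1]<.5)&(W[...,0]>.4)&(W[...,0]<.6)
P=W[m];print(len(P),cv2.minAreaRect((P[:,:2]*1000).astype(np.float32)))
rel([.493,.33,.15],-5)
E
```

```text
4716 ((494.3162841796875, 345.78778076171875), (137.54571533203125, 112.26038360595703), 85.21978759765625)
off [74.8 12.1 52. ] rot [-0.     0.003  0.037] t 15.47 pos [0.4773 0.2561 0.2022] op 0.251 F [-0.2 -0.7 -0.7]
```

View pics/w18.png

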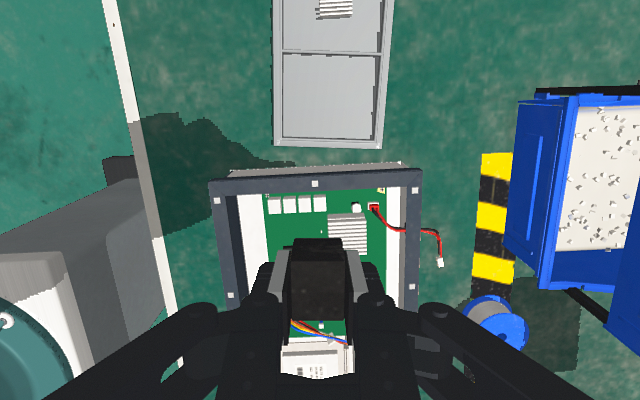

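The wrist view shows the empty compartment at (280–381, 55–142) and the heat sink beyond it at (335,8).

```bash
python3 - <<'E'
from go import *
s=bot.state();d=snap('wrist')
for h in (.004,.014):
  c=np.array([onplane(d,a,b,h)[:2] for a,b in((284,55),(381,56),(281,138),(378,141))]);print(h,c.round(4).tolist(),c.mean(0).round(4))
W=cloud(d);print(W[100,330],W[52,330],W[140,330])
Rc=R.from_quat(s['eef_rot']).as_matrix();T=(W-s['ee_pos'])@Rc*1000
m=(T[...,2]>-60)&(T[...,2]<-15)&(abs(T[...,1])<10)&(abs(T[...,0])<25);P=T[m];print('relay',np.percentile(P,[1,50,99],axis=0).round(1))
E
```

```text
0.004 [[0.4493, 0.3692], [0.5444, 0.3636], [0.4399, 0.2888], [0.5417, 0.2807]] [0.4938 0.3255]
0.014 [[0.4501, 0.3682], [0.5427, 0.3628], [0.441, 0.2899], [0.54, 0.282]] [0.4935 0.3257]
[0.49280451 0.32454395 0.0034657 ] [0.49410634 0.36866183 0.0140882 ] [0.49092467 0.28555098 0.01473376]
relay [[-13.2  -9.8 -56.9]
 [  5.3   0.1 -50.3]
 [ 14.    9.8 -28.7]]
```

Call:
{"method": "send_rows", "body": {"series": [{"offset": [20,3,5],"delta_rot": [0,0,0.01],"jaw": 0},{"offset": [45,7,20],"delta_rot": [0,0,0.02],"jaw": 0},{"offset": [66,11,45],"delta_rot": [0,0,0.037],"jaw": 0},{"offset": [73,12,80],"delta_rot": [0,0,0.037],"jaw": 0},{"offset": [73,12,115],"delta_rot": [0,0,0.037],"jaw": 0},{"offset": [73,12,150],"delta_rot": [0,0,0.037],"jaw": 0},{"offset": [73,12,180],"delta_rot": [0,0,0.037],"jaw": 0},{"offset": [73,12,203],"delta_rot": [0,0,0.037],"jaw": 0},{"offset": [73,12,215],"delta_rot": [0,0,0.037],"jaw": 0},{"offset": [73,12,219],"delta_rot": [0,0,0.037],"jaw": 0},{"offset": [73,12,219],"delta_rot": [0,0,0.037],"jaw": 0}]}}

```text
time: 16.43
ee_pos: [0.4927, 0.3248, -0.0177]
eef_rot: [0.738, 0.675, -0.003, 0.001]
ft_force: [0.3, 0.3, -0.0]
opening: 0.249
```

```bash
python3 - <<'E'
from go import *
d=snap('wrist','w19.png')
rel([.493,.328,-.022],-5)
E
```

```text
off [ 2.7 -0.6  5.4] rot [-0.     0.004 -0.001] t 16.48 pos [ 0.4933  0.3252 -0.0166] op 0.25 F [-0.3  0.4  1.1]
```

View pics/w19.png

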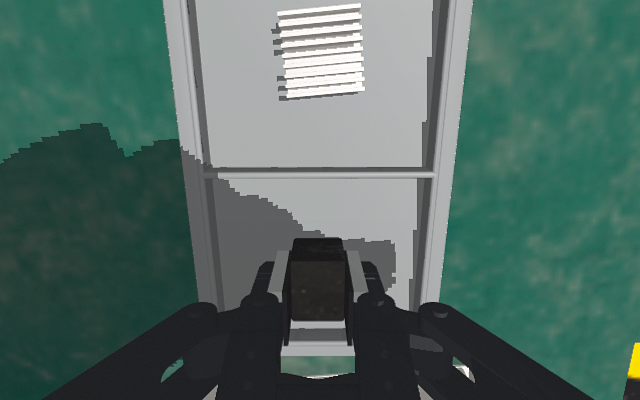

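Call:
{"method": "send_rows", "body": {"series": [{"offset": [0,0,2],"delta_rot": [0,0,0],"jaw": 0},{"offset": [0,0,4],"delta_rot": [0,0,0],"jaw": 0},{"offset": [0,0,4.6],"delta_rot": [0,0,0],"jaw": 0},{"offset": [0,0,4.6],"delta_rot": [0,0,0],"jaw": 0}]}}

```text
time: 16.82
ee_pos: [0.4935, 0.3253, -0.0209]
eef_rot: [0.738, 0.675, -0.001, 0.001]
ft_force: [0.5, 0.6, -0.5]
opening: 0.247
```

Call:
{"method": "send_rows", "body": {"series": [{"offset": [0,0,0.8],"delta_rot": [0,0,0],"jaw": 0},{"offset": [0,0,1.5],"delta_rot": [0,0,0],"jaw": 0},{"offset": [0,0,1.5],"delta_rot": [0,0,0],"jaw": 0}]}}

```text
time: 17.07
ee_pos: [0.4938, 0.3254, -0.0219]
eef_rot: [0.738, 0.675, -0.001, 0.002]
ft_force: [-1.9, -1.6, 7.3]
opening: 0.251
```

Touched down (7 N). Releasing and lifting.

Call:
{"method": "send_rows", "body": {"series": [{"offset": [0,0,-0.4],"delta_rot": [0,0,0],"jaw": 0.35},{"offset": [0,0,-0.4],"delta_rot": [0,0,0],"jaw": 0.5},{"offset": [0,0,-0.4],"delta_rot": [0,0,0],"jaw": 0.55},{"offset": [0,0,-0.4],"delta_rot": [0,0,0],"jaw": 0.55},{"offset": [0,0,-20],"delta_rot": [0,0,0],"jaw": 0.55},{"offset": [0,0,-45],"delta_rot": [0,0,0],"jaw": 0.55},{"offset": [0,0,-80],"delta_rot": [0,0,0],"jaw": 0.55},{"offset": [0,0,-120],"delta_rot": [0,0,0],"jaw": 0.55},{"offset": [0,0,-160],"delta_rot": [0,0,0],"jaw": 0.55},{"offset": [0,0,-190],"delta_rot": [0,0,0],"jaw": 0.55},{"offset": [0,0,-190],"delta_rot": [0,0,0],"jaw": 0.55}]}}

```text
time: 17.98
ee_pos: [0.4957, 0.3272, 0.1742]
eef_rot: [0.737, 0.675, 0.003, 0.003]
ft_force: [-0.8, -0.6, -0.1]
opening: 0.552
```

```bash
python3 - <<'E'
from go import *
d=snap('wrist','w20.png');W=cloud(d);z=W[...,2]
m=(z>.02)&(z<.04)&(abs(W[...,0]-.493)<.03)&(abs(W[...,1]-.327)<.03);P=W[m];print(np.percentile(P[:,2],[5,50,98]).round(4),cv2.minAreaRect((P[:,:2]*1000).astype(np.float32)))
d=snap('scene','s20.png');d=snap('top','t20.png');print(bot.state()['time'])
E
```

```text
[0.0265 0.0286 0.03  ] ((493.3336486816406, 325.2453918457031), (28.12168312072754, 21.588266372680664), 84.61390686035156)
18.1333
```

View pics/w20.png

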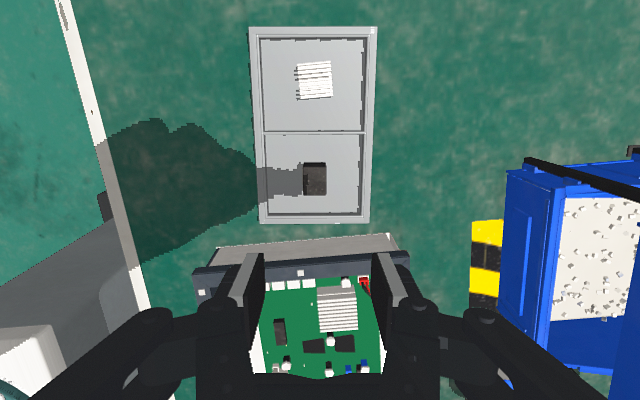

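View pics/s20.png

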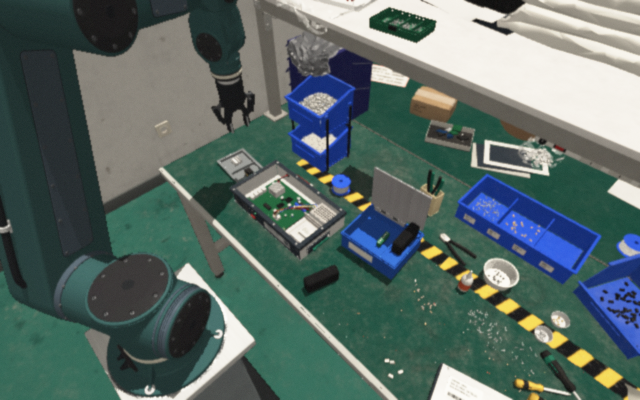

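View pics/t20.png

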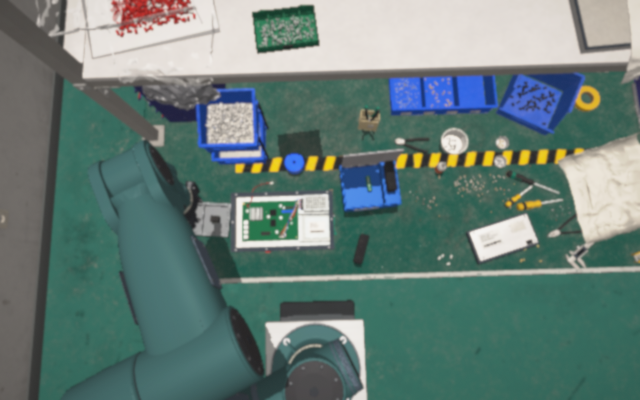

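All checks are good. The relay is upright at (315,179) in the wrist view, the flap is propped at (402,195) in the scene view with the brick at (405,238), and the terminal block is still in the bin. Handing in.

```bash
python3 -c "
from cell import bot
print(bot.state()['ft_force']);print(bot.job_done())"
```

```text
[-0.54649002 -0.3081434  -0.57078631]
the job is handed in; nothing more can be done
None
```

I propped the flap with the right-hand power brick, then moved the relay into the empty compartment of the kit tray. I handed in at about 18 s of the 64 s allowed, and no verdict was reported.

- **Flap and brick:** Right after release, the brick was seated in the side tray, with its top at 106.6 mm (106 expected). The flap rested against it about 3–4° short of upright. The last scene view, after the relay was placed, still shows it open.
- **Relay:** It is upright at (0.493, 0.325), within about 1 mm of the compartment's centre. Its top is at 28.6 mm (28 expected).
- **Everything else:** The last pictures show the terminal block still in the bin and the heat sink in its compartment. The decoy brick, bottle and spool look undisturbed. The gripper was open and clear of everything, with wrist force near zero.

**Disagreements:**
- **Fingertip position:** Two cameras put the shut fingertips about 36 mm behind the stated tool point. Because of this, my first grasp closed just above the brick without touching it. I allowed for the offset in every move after that.
- **Bin front rim:** One reading of the bin's front rim was about 3.5 mm out. I relied on the side tray's stop edge instead, which matched to 0.2 mm.

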